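# Weigh the massage balls under the display shelf

## Robot

A 6-joint arm with a two-finger parallel gripper is mounted at the origin on the work surface. World frame = base frame: x ahead of the robot, y to its left, z up, the work surface at z = 0. Lengths are in m, angles in rad, forces in N, time in s.
With the tool pointing down it reaches from about 0.3 to 0.775 m from the base axis. Payload 14.6 kg.
Tool frame: the origin (TCP) lies at the very end of the fingers, on their centre line; the grasp point (between the pads) lies 19 mm behind it (ctrl.hold_point_z is the distance from the TCP to the grasp point, in m); x points along the fingers, y is the direction in which the jaws open and shut, and the axes are right-handed (so a half turn about x gives the same grasp; the last joint's range is limited). The gripper opens to 94 mm and grips with 3 to 60 N. Pads are 16 mm wide; open, the fingers measure 119 mm over their backs; the gripper's body (75 mm by 177 mm) begins 78 mm behind the grasp point.
Start: joints at [1.136, 0.3, 1.521, -0, 1.321, -0.067], TCP at [0.198, 0.513, 0.205] pointing down, gripper open.
Joint ranges: [-3.03, 3.03], [-0.79, 2.21], [0.23, 2.52], [-1.04, 4.18], [0, 3.07], [-2.55, 2.55]. Speed limits (rad/s): [2.22, 2.22, 2.57, 3.14, 3.14, 3.14].

## Interface

Orientations are given as [roll, pitch, yaw] about the fixed x, y, z axes, in that order (R = Rz(yaw) Ry(pitch) Rx(roll)).
In Python, from station import get_obs, camera, ticket, ctrl gives the robot as it stands.
- The arm moves only by the tool step_arm, never from a script. Its argument "motion" is a list that holds one entry, the list of rows, each a list of 6 numbers: the shift along the tool's x, y, z in m, then the turn, a rotation vector about the tool's x, y, z in degrees. A call has 1 to 12 rows; each row shifts and turns the commanded pose from where the row before left it, along the tool's axes as they then stand; what a row does not reach is not made up. A row lasts 1/8 s, in which the tool goes at most 62.5 mm and 10.7 degrees, less where a joint would pass 70% of its speed; a pose out of reach is approached as far as the arm can. A call is refused whole if a number of a shift passes 0.0625 or a number of a turn 10.7, either way. A call with a gripper value outside its range is refused whole. "fingers" is the finger opening in m, from 0 to 0.094, set as the call begins (left out, the last holds). The fingers move at their own pace and stop on an object; "squeeze" is the grip in N (left out, the last holds). Time passes only in rows, so rows that do not move let the fingers close. It gives the time, the measured TCP pose, the force and the opening at its end, in the units of the state.
- get_obs(): the state, without advancing time (a new reading comes with each control period).
- camera(name): name is "side" or "top" or "wrist"; returns a dict with "pixels" (384x512x3 uint8, red, green, blue), "fx", "fy", "cx", "cy" (pixels), "extrinsics" (4x4, takes a point from world to camera coordinates); the wrist camera has in their place "T_tool_cam" (4x4, takes a point from camera to tool coordinates, whose origin is the TCP and whose axes are the tool frame's). Camera axes: x right, y up, looking along -z (the intrinsics and any distortion apply to the point x, -y, -z); pixel columns grow to the right and rows downward; lengths in m; the calibration is good to about 2 mm. The wrist camera is an equidistant fisheye: a pixel r from the principal point sees the ray r / f radians off the axis. A picture is of the moment at which its call begins: read the wrist's pose just before it. There is no depth.
- ticket.hand_in(): hands the job in, once; it reports no verdict.
The state is a dict: "time_s": time; "qpos": joint angles; "joint_vel": joint speeds; "tau": joint torques, N m; "ee_pos": TCP position; "eef_rot": TCP orientation; "force": force on the tool from outside, world axes, zero at the start; "moment": the same for the moment, N m; "grip_width": finger opening in m.
Only numpy, scipy, OpenCV 4.12 (cv2) and the standard library are available. Lean on these libraries where they do the work, as an engineer would, in place of code of your own. Each camera call takes 0.05 s, during which the arm holds its last target.

## Task

Weigh the steel massage balls: lift the palette off the scale's platform into the grey tray, tip all the balls from the scoop into the scale's dish under the low shelf, and stand the empty scoop back upright on its black mat. Put weights on the platform until the beam stays level. Do not bump the shelf hard or disturb the jars on it or the lotion bottle.

Things in the scene. Friction and masses are not known exactly. Their poses are not given: they have to be found in the camera images.
- dish_floor (a point): the open square steel dish of the two-pan scale, 130 x 130 mm outside, walls 4 mm thick and 32 mm above its inner floor; this point is the centre of the inner floor (70 mm above the table when the beam is level, up to 11 mm higher or lower as the scale swings). Its x axis points away from the mouth of the shelf bay, its y axis points away from the platform; the dish stays level as it moves
- platform_top (a point): the flat steel weight platform of the scale, 200 mm (along its x axis) x 90 mm (y), no rim; this point is the centre of its top face, 260 mm from the dish centre along -y and, like it, 70 mm above the table when level; it goes down as the dish goes up and stays level. Where on the platform a load stands makes no difference. Between dish and platform is a grey housing 110 x 100 mm with a pointer, rising to 125 mm
- beam (a joint): angle of the scale's beam (rad): 0 is level (black pointer on the red mark), positive when the dish is high and the platform low; stops at about +-0.085. One ball or one weight of difference sends it to the stop; it settles in about a second
- shelf_edge (a point): low clear acrylic shelf over the dish, 160 mm deep x 190 mm wide x 10 mm thick, with an orange front edge; two posts at its rear corners only, open in front and at the sides. This point is the middle of the front edge's underside, 220 mm above the table; it lies 45 mm before the dish centre (towards -x of the dish), so the front 20 mm of the dish stick out. Shelf x and y axes are those of the dish
- scoop_grip (a point): red scoop with a black handle; this point is the place to grip, in the middle of the straight handle. The scoop's x axis points from the handle to the pouring lip, z up. Handle: 12 mm wide, 18 mm tall, 82 mm long (from x = -36 to +46 mm about this point), its centre line 30 mm above the scoop's underside. Empty mass about 100 g
- scoop_tub (a point): centre of the scoop's tub, half-way up (21 mm above its underside), 72 mm in x ahead of the grip point and 9 mm lower. Tub 66 mm wide, 42 mm tall, 3 mm walls, floor 51 mm long; upright back wall, front wall sloping outwards at 45 degrees up to the lip, so balls start to roll out at about 45 degrees of forward tilt and leave surely at 60
- scoop_lip (a point): middle of the scoop's pouring lip, 135 mm in x ahead of the grip point and 12 mm above it
- scoop_mat: black rubber mat 100 x 110 mm, 3 mm thick, fixed; the scoop's tub stands on it at the start; origin at the centre of its underside
- weight_pad: grey felt pad 160 x 160 mm, 3 mm thick, fixed; the four weights start on it; origin at the centre of its underside
- palette_mid (a point): closed make-up palette, black with a copper panel, 95 (x) x 46 (y) x 18 mm, 90 g, at the start lying on the weight platform; this point is its centre
- case_tray_in (a point): grey open tray, fixed, outside 120 (x) x 170 (y) x 30 mm, walls 4 mm thick; this point is the centre of its inner floor, about 4 mm above the table; its axes run along its sides
- jar_a: bystander: amber jar, 48 mm across, 45 mm tall, on the shelf; origin at the centre of its underside
- jar_b: bystander: green jar, 44 mm across, 50 mm tall, on the shelf; origin at the centre of its underside
- lotion: bystander: white lotion bottle, 52 mm across, 130 mm tall, on the table; origin at the centre of its underside
- ball1_center (a point): steel massage ball, 26 mm across, 72 g; this point is its centre; two to four of the balls are present, all in the scoop at the start
- ball2_center (a point): steel massage ball, 26 mm across, 72 g; this point is its centre; two to four of the balls are present, all in the scoop at the start
- ball3_center (a point): steel massage ball, 26 mm across, 72 g; this point is its centre; two to four of the balls are present, all in the scoop at the start
- ball4_center (a point): steel massage ball, 26 mm across, 72 g; this point is its centre; two to four of the balls are present, all in the scoop at the start
- weight1_mid (a point): brass-coloured weight, 72 g (the same as one ball): square block 34 x 34 x 24 mm with a knob 12 mm across and 10 mm tall on top (34 mm in all); this point is the centre of the block, its x and y axes square to the block's sides, z towards the knob
- weight2_mid (a point): brass-coloured weight, 72 g (the same as one ball): square block 34 x 34 x 24 mm with a knob 12 mm across and 10 mm tall on top (34 mm in all); this point is the centre of the block, its x and y axes square to the block's sides, z towards the knob
- weight3_mid (a point): brass-coloured weight, 72 g (the same as one ball): square block 34 x 34 x 24 mm with a knob 12 mm across and 10 mm tall on top (34 mm in all); this point is the centre of the block, its x and y axes square to the block's sides, z towards the knob
- weight4_mid (a point): brass-coloured weight, 72 g (the same as one ball): square block 34 x 34 x 24 mm with a knob 12 mm across and 10 mm tall on top (34 mm in all); this point is the centre of the block, its x and y axes square to the block's sides, z towards the knob
Mind the look-alikes: they are no part of the job. What is shaped like the part that bears weight4_mid but blue or turquoise is not meant.

How it is judged:
On the way:
1. the scoop is tipped forward by at least 40 degrees with its lip over the dish and below the shelf (angle between scoop_lip's own z axis and vertical above 0.7 rad and horizontal distance between scoop_lip and dish_floor below 0.08 m and height (world z) of scoop_lip below 0.215 m), for 0.1 s.
At the end, for the whole second after the job is handed in: Every ball that is present lies in the dish; the beam is at rest within 0.03 rad of level; the scoop stands upright (within 7 degrees) with its tub centre within 40 mm of the mat's centre; the palette lies in the grey tray (x of ball1_center in the frame of dish_floor between -0.062 and 0.062 m and y of ball1_center in the frame of dish_floor between -0.062 and 0.062 m and z of ball1_center in the frame of dish_floor between 0 and 0.045 m and x of ball2_center in the frame of dish_floor between -0.062 and 0.062 m and y of ball2_center in the frame of dish_floor between -0.062 and 0.062 m and z of ball2_center in the frame of dish_floor between 0 and 0.045 m and x of ball3_center in the frame of dish_floor between -0.062 and 0.062 m and y of ball3_center in the frame of dish_floor between -0.062 and 0.062 m and z of ball3_center in the frame of dish_floor between 0 and 0.045 m and x of ball4_center in the frame of dish_floor between -0.062 and 0.062 m and y of ball4_center in the frame of dish_floor between -0.062 and 0.062 m and z of ball4_center in the frame of dish_floor between 0 and 0.045 m and value of joint beam between -0.03 and 0.03 rad and velocity of joint beam between -0.05 and 0.05 rad/s and horizontal distance between scoop_tub and scoop_mat below 0.04 m and angle between scoop_tub's own z axis and vertical below 0.12 rad and height (world z) of scoop_tub below 0.035 m and x of palette_mid in the frame of case_tray_in between -0.045 and 0.045 m and y of palette_mid in the frame of case_tray_in between -0.07 and 0.07 m and z of palette_mid in the frame of case_tray_in below 0.03 m); the robot touches nothing.
It fails at once if the shelf is bumped harder than 15 N (contact force between any of scoop, the arm, the fingers and shelf above 15 N).
It fails at once if a jar or the lotion bottle is moved by more than 30 mm (distance of any of jar_a, jar_b, lotion from where it was at the start of the episode above 0.03 m).
Of ball1, ball2, ball3, ball4 only 2 to 4 are there at a start; the rules pass over those that are not, and their reading is None.
At some moment in a run one of weight1, weight2, weight3, weight4 may be knocked a few centimetres aside while the robot is not near it.
It also fails if it takes over 210 s, if anything falls off the work surface, if the arm or the gripper's body presses on something with over 40 N, if the wrist force passes 120 N, or if a joint passes its speed limit or range.

## Working session

There is one attempt and no reset: what is moved stays moved. The work goes in short steps, Python scripts to look and compute and a tool call to move; the robot and the scene stay as the last step left them, time stands still between calls to the robot, and variables do not carry over. Pictures are saved under pics/ and viewed, and the job is handed in when it is done.

Besides the shell and the picture viewer there is one more tool, called after "Emit:" in YAML: its name, and indented under it one key for each argument. step_arm: Moves the arm, as the interface text tells. Its arguments: {"type":"object","properties":{"motion":{"type":"array","items":{"type":"array","items":{"type":"array","items":{"type":"number"}}}},"fingers":{"type":"number"},"squeeze":{"type":"number"}},"required":["motion"]}

```bash
ls -la; mkdir -p pics; python3 - <<'E'
from station import get_obs, camera, ticket, ctrl
import cv2,numpy as np
print(get_obs()); print(ctrl.hold_point_z)
for n in ['side','top','wrist']:
    c=camera(n); cv2.imwrite(f'pics/{n}0.png',c['pixels'][:,:,::-1])
    print(n,{k:(np.round(v,4).tolist() if not np.isscalar(v) else v) for k,v in c.items() if k!='pixels'})
E
```

```text
total 12
drwxr-xr-x  3 agent agent 4096 Dec  6 20:05 .
drwxr-xr-x 23 root  root  4096 Dec  6 20:05 ..
drwxr-xr-x  2 agent agent 4096 Dec  6 20:05 pics
{'time_s': 0.0, 'qpos': array([ 1.13639736e+00,  3.00512398e-01,  1.52160846e+00,  2.77222055e-05,
        1.32071068e+00, -6.65925463e-02]), 'joint_vel': array([ 0.00091378,  0.0027057 , -0.00052652, -0.00060245, -0.00025254,
       -0.00063982]), 'tau': array([ 1.19533186e-03, -5.31805408e+01, -3.52741063e+01,  7.09229009e-02,
        2.42983690e-02, -1.23315979e-05]), 'ee_pos': array([0.19763814, 0.5129656 , 0.2048521 ]), 'eef_rot': array([-1.6590592 ,  1.56955715, -2.0268725 ]), 'force': array([-0.21556387, -0.28892869,  0.36960588]), 'moment': array([ 0.00125407, -0.04072774, -0.03983714]), 'grip_width': 0.09398804170441553}
0.0188
side {'fx': 438.3267771500332, 'fy': 438.3267771500332, 'cx': 262.0075227784206, 'cy': 188.72127032755827, 'extrinsics': [[0.94, -0.3411, -0.0018, -0.466], [0.2295, 0.6283, 0.7433, -0.2237], [-0.2524, -0.6992, 0.6689, -1.04], [0.0, 0.0, 0.0, 1.0]]}
top {'fx': 469.00670140701175, 'fy': 469.00670140701175, 'cx': 251.03732537819286, 'cy': 194.4375035582752, 'extrinsics': [[-0.0224, -0.9995, -0.0223, 0.0347], [0.9909, -0.0251, 0.1324, -0.527], [-0.1329, -0.0192, 0.9909, -1.4827], [0.0, 0.0, 0.0, 1.0]]}
wrist {'fx': 297.3186396354542, 'fy': 297.3186396354542, 'cx': 257.72988232110185, 'cy': 191.73862847462846, 'T_tool_cam': [[-0.0008, 0.2477, -0.9688, -0.179], [1.0, 0.0005, -0.0007, -0.0001], [0.0003, -0.9688, -0.2477, -0.0713], [0.0, 0.0, 0.0, 1.0]]}
```

View pics/side0.png

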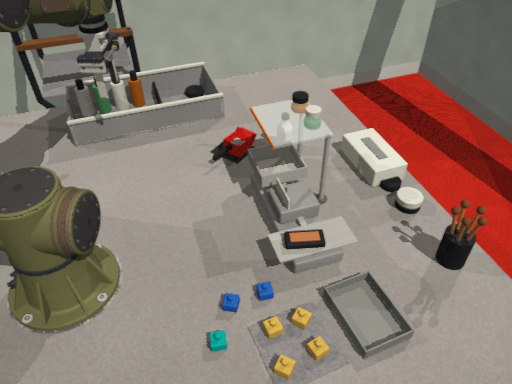

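View pics/top0.png

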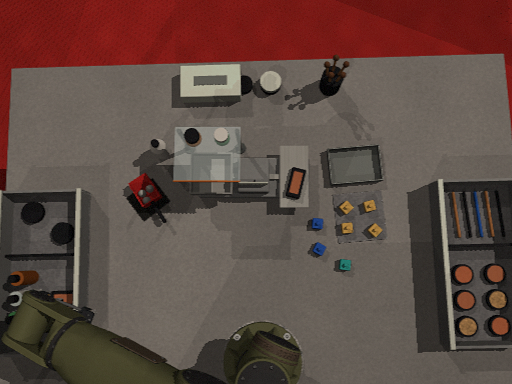

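View pics/wrist0.png

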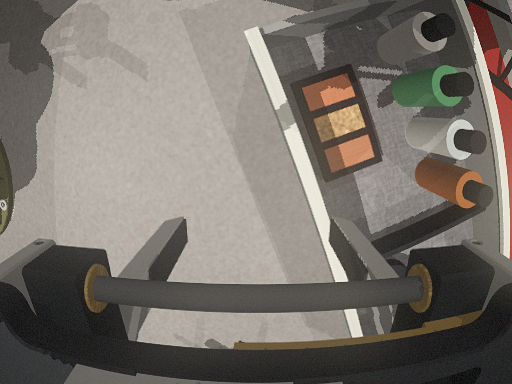

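```bash
cat > h.py <<'E'
from station import get_obs, camera, ticket, ctrl
import cv2,numpy as np
from scipy.spatial.transform import Rotation as R
def ray(c,u,v):
    E=c['extrinsics']; d=np.array([(u-c['cx'])/c['fx'],-(v-c['cy'])/c['fy'],-1.])
    Rw=E[:3,:3].T; o=-Rw@E[:3,3]; return o,Rw@d
def onz(c,u,v,z):
    o,d=ray(c,u,v); return o+d*(z-o[2])/d[2]
def proj(c,p):
    E=c['extrinsics']; q=E[:3,:3]@np.asarray(p,float)+E[:3,3]
    return c['cx']+c['fx']*q[0]/-q[2], c['cy']-c['fy']*q[1]/-q[2]
def tri(c1,p1,c2,p2):
    o1,d1=ray(c1,*p1);o2,d2=ray(c2,*p2)
    A=np.stack([d1,-d2],1);s=np.linalg.lstsq(A,o2-o1,rcond=None)[0]
    a=o1+d1*s[0];b=o2+d2*s[1]; return (a+b)/2,np.linalg.norm(a-b)
def tool():
    o=get_obs(); T=np.eye(4); T[:3,:3]=R.from_euler('xyz',o['eef_rot']).as_matrix(); T[:3,3]=o['ee_pos']; return T
def wray(c,T,u,v):
    x=(u-c['cx'])/c['fx'];y=(v-c['cy'])/c['fy'];r=np.hypot(x,y)
    s=np.sin(r)/r if r>0 else 1
    d=np.array([x*s,-y*s,-np.cos(r)]); M=T@c['T_tool_cam']; return M[:3,3],M[:3,:3]@d
def wonz(c,T,u,v,z):
    o,d=wray(c,T,u,v); return o+d*(z-o[2])/d[2]
def wproj(c,T,p):
    M=np.linalg.inv(T@c['T_tool_cam']); q=M[:3,:3]@np.asarray(p,float)+M[:3,3]
    a=np.array([q[0],-q[1]]);n=np.linalg.norm(a); th=np.arctan2(n,-q[2]); a=a/n*th if n>0 else a
    return c['cx']+c['fx']*a[0], c['cy']+c['fy']*a[1]
def crop(im,x0,y0,x1,y1,s,name,grid=10):
    k=cv2.resize(im[y0:y1,x0:x1,::-1],None,fx=s,fy=s,interpolation=cv2.INTER_CUBIC)
    for x in range((x0//grid+1)*grid,x1,grid):
        cv2.line(k,((x-x0)*s,0),((x-x0)*s,6),(0,255,0),1); cv2.putText(k,str(x),((x-x0)*s-10,16),0,.35,(0,255,0),1)
    for y in range((y0//grid+1)*grid,y1,grid):
        cv2.line(k,(0,(y-y0)*s),(6,(y-y0)*s),(0,255,0),1); cv2.putText(k,str(y),(8,(y-y0)*s+4),0,.35,(0,255,0),1)
    cv2.imwrite('pics/'+name,k)
E
python3 - <<'E'
from h import *
t=camera('top')['pixels'];s=camera('side')['pixels']
crop(t,120,110,250,225,6,'t1.png'); crop(t,255,110,395,285,4,'t2.png')
crop(s,200,85,350,245,4,'s1.png');crop(s,190,200,420,384,3,'s2.png',20)
E
```

```text
(no output)
```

View pics/t1.png

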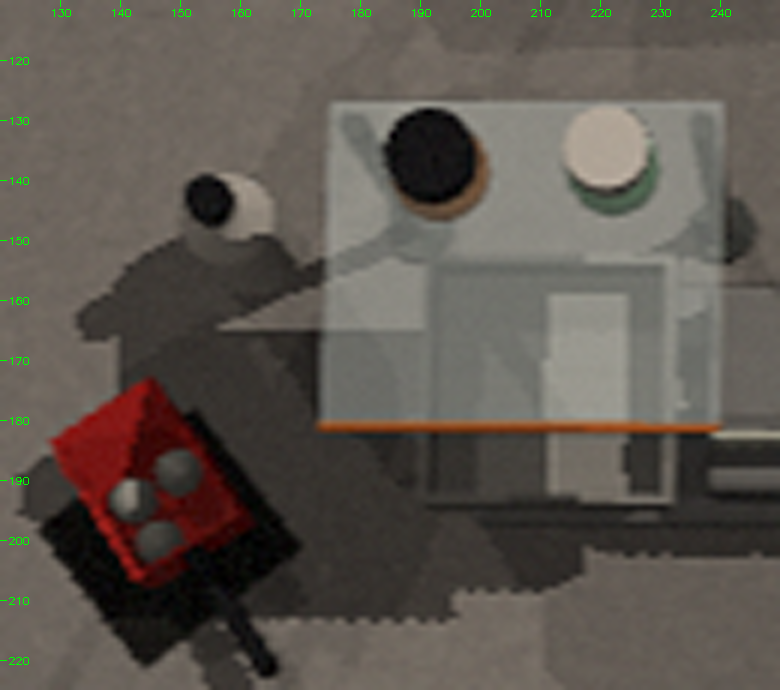

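View pics/t2.png

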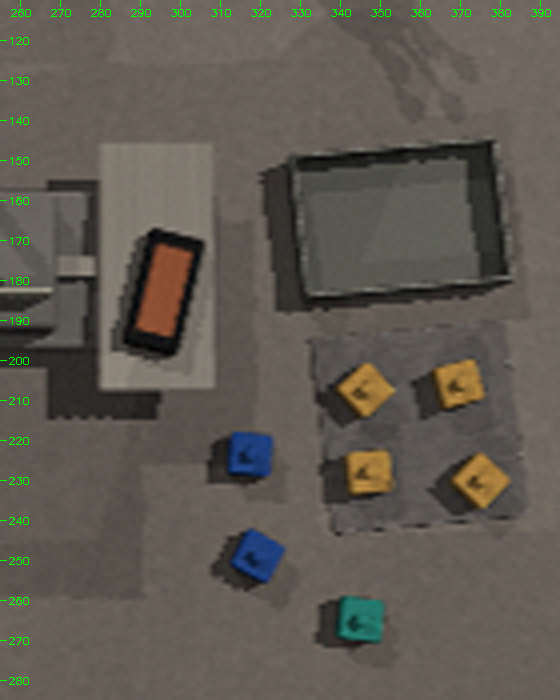

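View pics/s1.png

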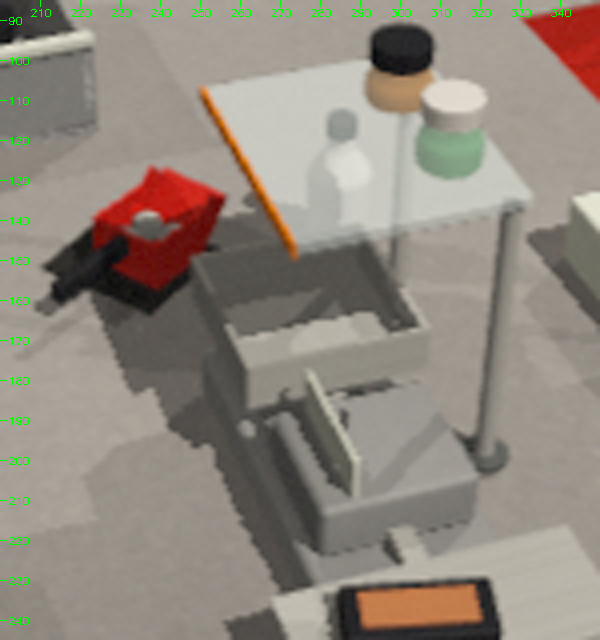

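View pics/s2.png

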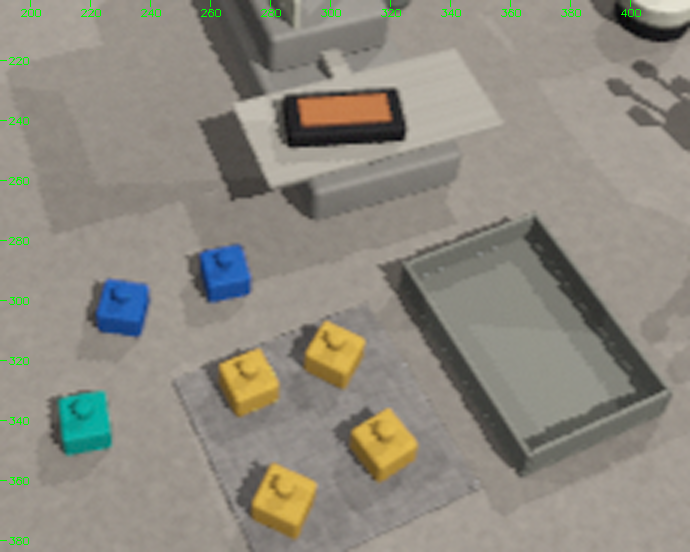

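```bash
python3 - <<'E'
from h import *
np.set_printoptions(precision=4,suppress=True)
t=camera('top'); s=camera('side')
def P(n,l,z):
    a=np.array([onz(t,u,v,z)[:2] for u,v in l]); print(n,a.tolist() if 0 else '\n',a,'mean',a.mean(0)); return a
a=P('palette',[(293.2,167.2),(306,170.5),(299,199),(286.2,196)],.077)
print(np.linalg.norm(a[0]-a[1]),np.linalg.norm(a[1]-a[2]), np.degrees(np.arctan2(*(a[0]+a[1]-a[2]-a[3])[::-1])))
P('platform',[(280,146),(308.2,146),(308.7,207),(280,207)],.059)
a=P('tray',[(327.7,149.2),(378.2,145.2),(382.7,179.7),(332.5,184.5)],.03)
print(np.linalg.norm(a[0]-a[1]),np.linalg.norm(a[1]-a[2]), np.degrees(np.arctan2(*(a[0]+a[1]-a[2]-a[3])[::-1])))
P('shelf',[(173,181),(240.3,181.2)],.222)
P('handle end',[(164.7,221.3)],.042);P('handle joint',[(153.3,202)],.042)
P('lip',[(145.3,173),(128.8,183.3)],.045)
P('back',[(162,196.7),(144.2,207.2)],.045)
P('lotion cap',[(154.7,143.3)],.13)
P('mat',[(127,198),(144.5,220.7),(170,201)],.003)
# dish rim corners in top (below shelf): 
P('dish',[(191,193.5),(232,193.3),(192,154),(231,154)],.11)
# tri
print('lip', tri(s,(254,120),t,(137,178)))
print(tri(s,(208.5,162),t,(165,221)))
E
```

```text
palette 
 [[ 0.6057 -0.1141]
 [ 0.5941 -0.1541]
 [ 0.5039 -0.1288]
 [ 0.5144 -0.089 ]] mean [ 0.5545 -0.1215]
0.04167802777296231 0.09364792313701052 -15.526337369064827
platform 
 [[ 0.6798 -0.0753]
 [ 0.6773 -0.166 ]
 [ 0.4798 -0.16  ]
 [ 0.4821 -0.0692]] mean [ 0.5797 -0.1176]
tray 
 [[ 0.6717 -0.2325]
 [ 0.6805 -0.3978]
 [ 0.5658 -0.4056]
 [ 0.5543 -0.2428]] mean [ 0.6181 -0.3197]
0.16556028083304503 0.11497164493607716 4.4889685246326705
shelf 
 [[0.5471 0.2406]
 [0.5415 0.0483]] mean [0.5443 0.1444]
handle end 
 [[0.4469 0.3012]] mean [0.4469 0.3012]
handle joint 
 [[0.5102 0.3383]] mean [0.5102 0.3383]
lip 
 [[0.6055 0.3643]
 [0.573  0.4179]] mean [0.5892 0.3911]
back 
 [[0.5264 0.3095]
 [0.4937 0.367 ]] mean [0.51   0.3383]
lotion cap 
 [[0.6821 0.3147]] mean [0.6821 0.3147]
mat 
 [[0.5306 0.4352]
 [0.4536 0.3762]
 [0.517  0.2918]] mean [0.5004 0.3677]
dish 
 [[0.5253 0.2059]
 [0.5227 0.0793]
 [0.6497 0.2021]
 [0.6464 0.0803]] mean [0.586  0.1419]
lip (array([0.5931, 0.3763, 0.0911]), np.float64(0.023473372366945727))
(array([0.4408, 0.3063, 0.0188]), np.float64(0.01799330437422088))
```

```bash
cat >> h.py <<'E'
def RT(yaw,tilt,sg=1):
    y,t=np.radians(yaw),np.radians(tilt); h=np.array([np.cos(y),np.sin(y),0])
    x=np.sin(t)*h+np.array([0,0,-np.cos(t)]); j=sg*np.array([-np.sin(y),np.cos(y),0])
    return np.stack([x,j,np.cross(x,j)],1)
def plan(pos,Rt,n=None,T=None,vmax=.05,wmax=9.):
    """straight move TCP -> pos,Rt; prints rows"""
    T=tool() if T is None else T; R0=T[:3,:3]; Rt=R0 if Rt is None else Rt
    w=R.from_matrix(R0.T@Rt).as_rotvec(degrees=True); d=np.asarray(pos)-T[:3,3]
    if n is None: n=int(max(1,np.ceil(np.linalg.norm(d)/vmax),np.ceil(np.linalg.norm(w)/wmax)))
    Rc=R0; rows=[]
    for i in range(n):
        rows.append(np.r_[np.round(Rc.T@d/n,4),np.round(w/n,2)].tolist()); Rc=Rc@R.from_rotvec(w/n,degrees=True).as_matrix()
    print(n,'rows, dist %.4f rot %.2f'%(np.linalg.norm(d),np.linalg.norm(w))); 
    for r in rows: print(r)
    E=np.eye(4);E[:3,:3]=Rt;E[:3,3]=pos;return E
def fmt(v): return np.round(v,4)
E
python3 - <<'E'
from h import *
np.set_printoptions(precision=4,suppress=True)
T=tool();print(T)
for sg in (1,-1):
    for y in (-15.5,164.5): print(sg,y,R.from_matrix(T[:3,:3].T@RT(y,0,sg)).as_rotvec(degrees=True))
E
```

```text
[[-0.0001  0.3596  0.9331  0.1977]
 [-0.0003  0.9331 -0.3596  0.5131]
 [-1.     -0.0003 -0.      0.2053]
 [ 0.      0.      0.      1.    ]]
1 -15.5 [-5.5735 -0.0011  0.0187]
1 164.5 [174.4265   0.0286   0.0017]
-1 -15.5 [174.4265   0.0286   0.0017]
-1 164.5 [-5.5735 -0.0011  0.0187]
```

```bash
python3 - <<'E'
from h import *
plan([.48,-.06,.205],RT(-15.5,0),12,vmax=.06)
E
```

```text
12 rows, dist 0.6389 rot 5.57
[0.0, -0.0361, 0.0391, -0.46, -0.0, 0.0]
[0.0, -0.0364, 0.0388, -0.46, -0.0, 0.0]
[0.0, -0.0367, 0.0385, -0.46, -0.0, 0.0]
[0.0, -0.037, 0.0382, -0.46, -0.0, 0.0]
[0.0, -0.0374, 0.0379, -0.46, -0.0, 0.0]
[0.0, -0.0377, 0.0376, -0.46, -0.0, 0.0]
[0.0, -0.038, 0.0373, -0.46, -0.0, 0.0]
[0.0, -0.0383, 0.037, -0.46, -0.0, 0.0]
[0.0, -0.0386, 0.0367, -0.46, -0.0, 0.0]
[0.0, -0.0389, 0.0364, -0.46, -0.0, 0.0]
[0.0, -0.0392, 0.0361, -0.46, -0.0, 0.0]
[0.0, -0.0394, 0.0358, -0.46, -0.0, 0.0]
```

Emit:
step_arm:
  motion:
    - [[0,-0.037,0.038,-0.46,0,0],[0,-0.037,0.038,-0.46,0,0],[0,-0.037,0.038,-0.46,0,0],[0,-0.037,0.038,-0.46,0,0],[0,-0.038,0.038,-0.46,0,0],[0,-0.038,0.038,-0.46,0,0],[0,-0.038,0.037,-0.46,0,0],[0,-0.038,0.037,-0.46,0,0],[0,-0.038,0.037,-0.46,0,0],[0,-0.038,0.037,-0.46,0,0],[0,-0.039,0.036,-0.46,0,0],[0,-0.039,0.036,-0.46,0,0]]
  fingers: 0.094

```text
time_s: 1.85
ee_pos: [0.4787, -0.0615, 0.2056]
eef_rot: [0.174, 1.57, -0.097]
force: [-0.0, 0.3, 0.4]
grip_width: 0.0943
```

```bash
python3 - <<'E'
from h import *
T=tool();c=camera('wrist')
crop(c['pixels'],60,0,510,340,1,'x.png')
cv2.imwrite('pics/w1.png',cv2.resize(c['pixels'][:,:,::-1],None,fx=1.5,fy=1.5))
print(get_obs()['qpos'])
for p in [(.5545,-.1215,.077),(.618,-.32,.004)]: print(wproj(c,T,p))
E
```

```text
[-2.10830843e-01  1.54015403e-01  1.70038393e+00 -1.16457784e-03
  1.28636525e+00 -1.50834808e+00]
(np.float64(225.44858883832845), np.float64(259.9155598129123))
(np.float64(128.90303823221961), np.float64(296.3610124408306))
```

View pics/w1.png

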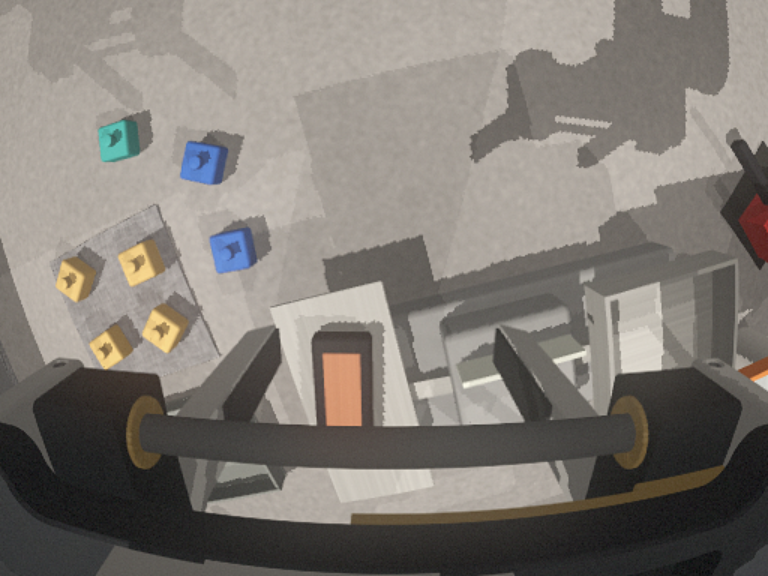

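```bash
python3 - <<'E'
from h import *
T=tool();c=camera('wrist')
crop(c['pixels'],190,200,270,300,8,'w2.png')
E
```

```text
(no output)
```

View pics/w2.png

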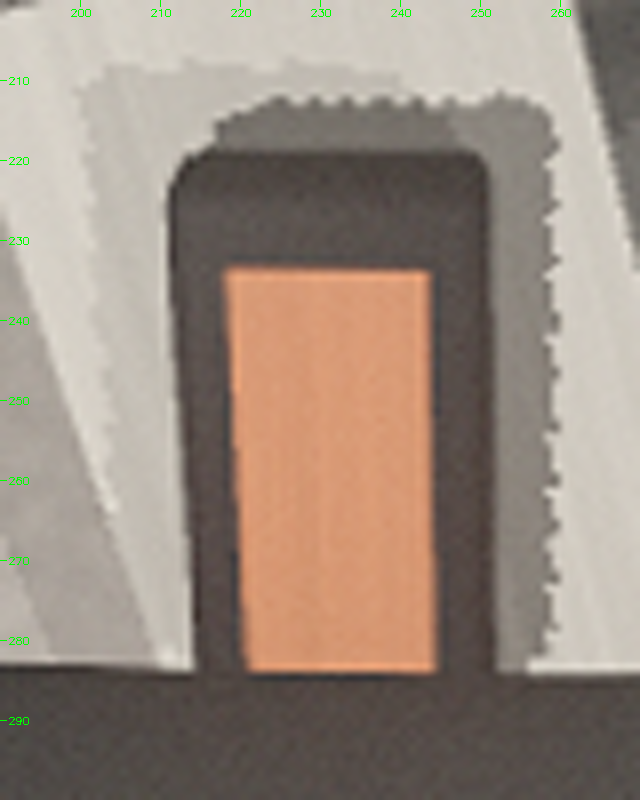

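```bash
python3 - <<'E'
from h import *
np.set_printoptions(precision=4,suppress=True)
T=tool();c=camera('wrist')
for u,v in [(218,233),(243.7,233),(221,284),(244.6,284),(252,270),(214,270),(230,219)]:
    p=wonz(c,T,u,v,.077); print(p,T[:3,:3].T@(p-T[:3,3]))
E
```

```text
[ 0.5199 -0.1209  0.077 ] [ 0.1281 -0.0444  0.0549]
[ 0.5275 -0.0931  0.077 ] [ 0.128  -0.0156  0.0546]
[ 0.5847 -0.1391  0.077 ] [ 0.128  -0.0443  0.1221]
[ 0.5919 -0.1114  0.077 ] [ 0.128  -0.0157  0.1216]
[ 0.5754 -0.0974  0.077 ] [ 0.128  -0.0067  0.1019]
[ 0.5639 -0.1408  0.077 ] [ 0.128  -0.0516  0.1026]
[ 0.5076 -0.1029  0.077 ] [ 0.128  -0.0304  0.0381]
```

Emit:
step_arm:
  motion:
    - [[0,-0.015,0.042,0,0,0],[0,-0.015,0.043,0,0,0],[0.04,0,0,0,0,0],[0.04,0,0,0,0,0],[0.03,0,0,0,0,0],[0.02,0,0,0,0,0],[0.01,0,0,0,0,0],[0,0,0,0,0,0],[0,0,0,0,0,0]]

```text
time_s: 3.12
ee_pos: [0.5524, -0.1113, 0.0664]
eef_rot: [0.026, 1.569, -0.245]
force: [0.6, 0.9, -0.3]
grip_width: 0.0937
```

```bash
python3 - <<'E'
from h import *
s=camera('side')
crop(s['pixels'],220,150,380,300,5,'s3.png')
E
```

```text
(no output)
```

View pics/s3.png

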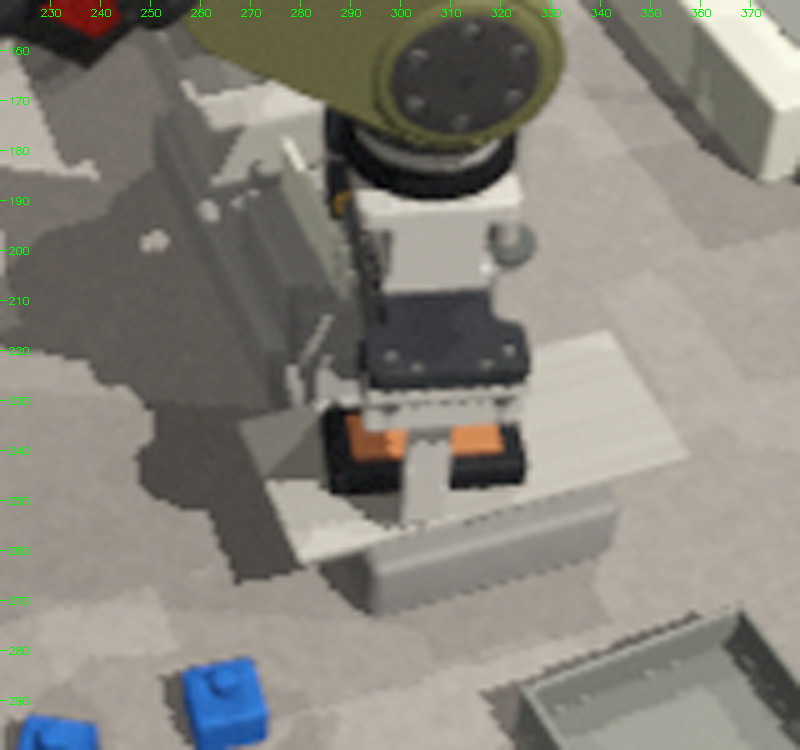

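Emit:
step_arm:
  motion:
    - [[0.003,0,0,0,0,0],[0,0,0,0,0,0],[0,0,0,0,0,0],[0,0,0,0,0,0],[0,0,0,0,0,0],[0,0,0,0,0,0],[0,0,0,0,0,0],[0,0,0,0,0,0]]
  fingers: 0.03
  squeeze: 30

```text
time_s: 4.18
ee_pos: [0.552, -0.1115, 0.0625]
eef_rot: [-0.645, 1.571, -0.916]
force: [-0.5, -0.9, 0.4]
grip_width: 0.0456
```

```bash
python3 - <<'E'
from h import *
T=tool(); T[2,3]+=.06
plan([.618,-.32,.122],RT(-85.5,0),10,T=T)
E
```

```text
10 rows, dist 0.2187 rot 69.95
[0.0001, -0.0183, 0.0119, 6.99, 0.0, 0.0]
[0.0001, -0.0167, 0.0141, 6.99, 0.0, 0.0]
[0.0001, -0.0149, 0.016, 6.99, 0.0, 0.0]
[0.0001, -0.0128, 0.0177, 6.99, 0.0, 0.0]
[0.0001, -0.0106, 0.0191, 6.99, 0.0, 0.0]
[0.0001, -0.0082, 0.0203, 6.99, 0.0, 0.0]
[0.0001, -0.0056, 0.0211, 6.99, 0.0, 0.0]
[0.0001, -0.003, 0.0217, 6.99, 0.0, 0.0]
[0.0001, -0.0004, 0.0219, 6.99, 0.0, 0.0]
[0.0, 0.0023, 0.0217, 6.99, 0.0, 0.0]
```

Emit:
step_arm:
  motion:
    - [[-0.03,0,0,0,0,0],[-0.03,0,0,0,0,0],[0,-0.0183,0.012,7,0,0],[0,-0.0167,0.014,7,0,0],[0,-0.015,0.016,7,0,0],[0,-0.013,0.018,7,0,0],[0,-0.0105,0.019,7,0,0],[0,-0.008,0.02,7,0,0],[0,-0.0056,0.021,7,0,0],[0,-0.003,0.0217,7,0,0],[0,0,0.022,7,0,0],[0,0.0023,0.0217,7,0,0]]

```text
time_s: 5.68
ee_pos: [0.6183, -0.3202, 0.1221]
eef_rot: [-2.415, 1.57, 2.371]
force: [-0.0, -0.4, -0.1]
grip_width: 0.0455
```

```bash
python3 - <<'E'
from h import *
s=camera('side');t=camera('top')
crop(s['pixels'],240,180,440,370,3,'s4.png',20)
crop(t['pixels'],270,120,400,250,5,'t4.png')
plan([.618,-.32,.05],RT(-85.5,0))
E
```

```text
2 rows, dist 0.0717 rot 0.25
[0.0358, 0.0001, -0.0005, -0.12, -0.01, 0.01]
[0.0358, 0.0001, -0.0005, -0.12, -0.01, 0.01]
```

View pics/s4.png

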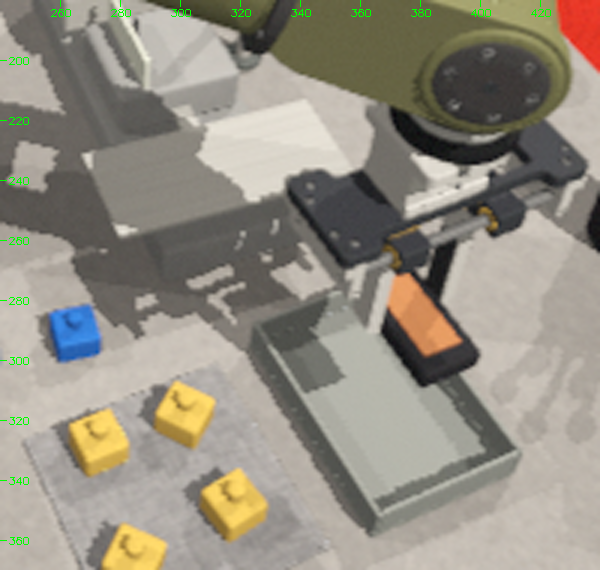

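View pics/t4.png

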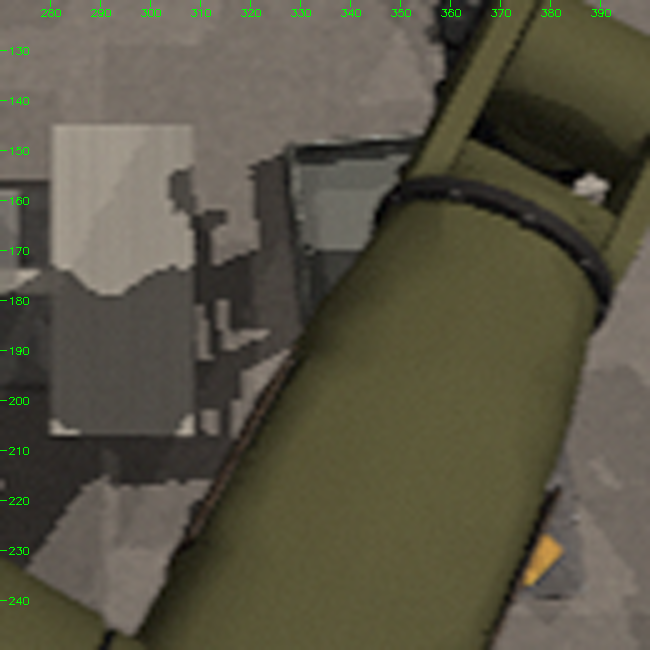

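Palette held over the tray (side ~(395,290)). Lower and release.

Emit:
step_arm:
  motion:
    - [[0.04,0,0,0,0,0],[0.04,0,0,0,0,0],[0.02,0,0,0,0,0],[0.01,0,0,0,0,0],[0,0,0,0,0,0],[0,0,0,0,0,0]]

```text
time_s: 6.52
ee_pos: [0.6188, -0.32, 0.014]
eef_rot: [0.964, 1.569, -0.529]
force: [-0.3, 0.2, -0.9]
grip_width: 0.046
```

Emit:
step_arm:
  motion:
    - [[0.005,0,0,0,0,0],[0,0,0,0,0,0],[0,0,0,0,0,0]]

```text
time_s: 6.9
ee_pos: [0.6182, -0.3197, 0.0075]
eef_rot: [1.195, 1.571, -0.298]
force: [0.1, -0.8, -0.0]
grip_width: 0.046
```

Emit:
step_arm:
  motion:
    - [[0,0,0,0,0,0],[0,0,0,0,0,0],[0,0,0,0,0,0],[-0.03,0,0,0,0,0],[-0.05,0,0,0,0,0],[-0.05,0,0,0,0,0],[-0.05,0,0,0,0,0]]
  fingers: 0.068

```text
time_s: 7.78
ee_pos: [0.618, -0.3196, 0.1892]
eef_rot: [1.11, 1.571, -0.383]
force: [-0.2, 0.2, -0.2]
grip_width: 0.0678
```

```bash
python3 - <<'E'
from h import *
E=plan([.42,-.05,.25],RT(-25,0),12)
E=plan([.42,.27,.25],RT(32,0),8,T=E)
E
```

```text
12 rows, dist 0.3400 rot 60.55
[-0.0051, -0.0147, -0.0237, -5.05, 0.0, -0.0]
[-0.0051, -0.0126, -0.0249, -5.05, 0.0, -0.0]
[-0.0051, -0.0103, -0.0259, -5.05, 0.0, -0.0]
[-0.0051, -0.008, -0.0267, -5.05, 0.0, -0.0]
[-0.0051, -0.0056, -0.0273, -5.05, 0.0, -0.0]
[-0.0051, -0.0032, -0.0277, -5.05, 0.0, -0.0]
[-0.0051, -0.0008, -0.0279, -5.05, 0.0, -0.0]
[-0.0051, 0.0017, -0.0278, -5.05, 0.0, -0.0]
[-0.0051, 0.0041, -0.0276, -5.05, 0.0, -0.0]
[-0.0051, 0.0065, -0.0271, -5.05, 0.0, -0.0]
[-0.0051, 0.0089, -0.0264, -5.05, 0.0, -0.0]
[-0.0051, 0.0112, -0.0255, -5.05, 0.0, -0.0]
8 rows, dist 0.3200 rot 57.00
[0.0, 0.0363, -0.0169, -7.13, 0.0, 0.0]
[0.0, 0.0381, -0.0123, -7.13, 0.0, 0.0]
[0.0, 0.0393, -0.0075, -7.13, 0.0, 0.0]
[0.0, 0.0399, -0.0025, -7.13, 0.0, 0.0]
[0.0, 0.0399, 0.0024, -7.13, 0.0, 0.0]
[0.0, 0.0393, 0.0074, -7.13, 0.0, 0.0]
[0.0, 0.0381, 0.0122, -7.13, 0.0, 0.0]
[0.0, 0.0363, 0.0168, -7.13, 0.0, 0.0]
```

Emit:
step_arm:
  motion:
    - [[-0.005,-0.0147,-0.0237,-5.05,0,0],[-0.005,-0.0126,-0.025,-5.05,0,0],[-0.005,-0.0103,-0.026,-5.05,0,0],[-0.005,-0.008,-0.0267,-5.05,0,0],[-0.005,-0.0056,-0.0273,-5.05,0,0],[-0.005,-0.0032,-0.0277,-5.05,0,0],[-0.005,-0.0008,-0.028,-5.05,0,0],[-0.005,0.0017,-0.028,-5.05,0,0],[-0.005,0.004,-0.0276,-5.05,0,0],[-0.005,0.0065,-0.027,-5.05,0,0],[-0.005,0.009,-0.0264,-5.05,0,0],[-0.005,0.0112,-0.0255,-5.05,0,0]]
  fingers: 0.05

```text
time_s: 9.28
ee_pos: [0.4192, -0.0491, 0.2478]
eef_rot: [0.19, 1.57, -0.242]
force: [1.5, -0.2, -0.0]
grip_width: 0.0503
```

Emit:
step_arm:
  motion:
    - [[0,0.0363,-0.017,-7.1,0,0],[0,0.038,-0.0123,-7.1,0,0],[0,0.039,-0.0075,-7.1,0,0],[0,0.04,-0.0025,-7.1,0,0],[0,0.04,0.0025,-7.1,0,0],[0,0.039,0.0074,-7.1,0,0],[0,0.038,0.0122,-7.1,0,0],[0,0.036,0.017,-7.1,0,0],[0,0,0,0,0,0]]

```text
time_s: 10.4
ee_pos: [0.42, 0.2713, 0.2472]
eef_rot: [2.628, 1.57, -3.095]
force: [0.1, -0.1, -0.4]
grip_width: 0.0504
```

```bash
python3 - <<'E'
from h import *
s=camera('side');t=camera('top');T=tool();c=camera('wrist')
crop(t['pixels'],270,120,400,250,5,'t5.png')
crop(s['pixels'],180,80,330,240,4,'s5.png',10)
print(fmt(T))
cv2.imwrite('pics/w5.png',cv2.resize(c['pixels'][:,:,::-1],None,fx=1.5,fy=1.5))
crop(c['pixels'],180,100,340,290,4,'w5b.png')
E
```

```text
[[-1.000e-04 -5.271e-01  8.498e-01  4.203e-01]
 [-3.000e-04  8.498e-01  5.271e-01  2.694e-01]
 [-1.000e+00 -1.000e-04 -3.000e-04  2.474e-01]
 [ 0.000e+00  0.000e+00  0.000e+00  1.000e+00]]
```

View pics/t5.png

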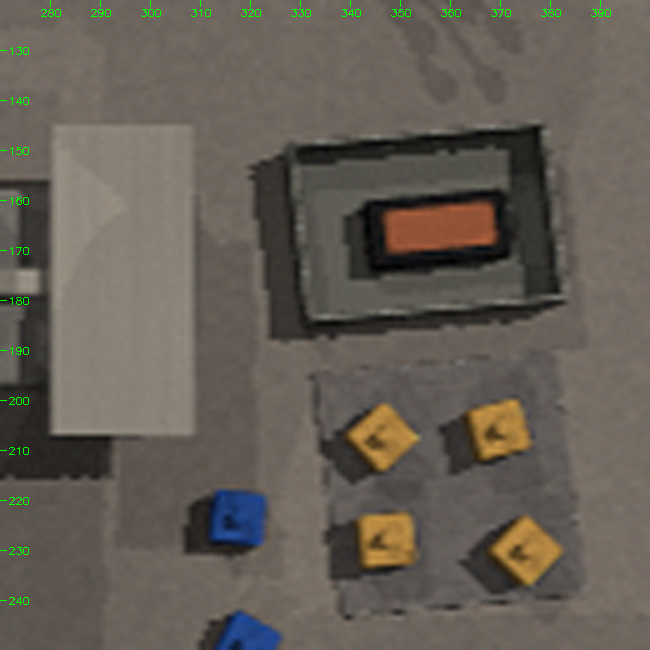

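View pics/w5.png

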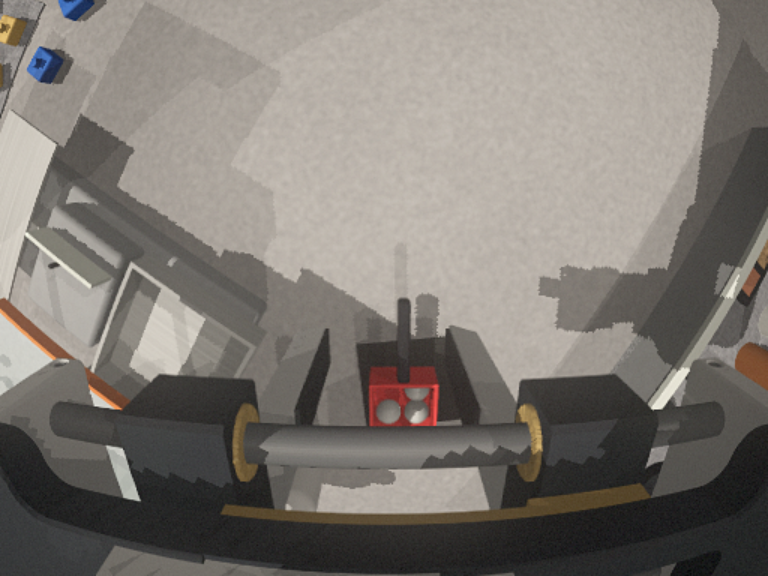

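View pics/s5.png

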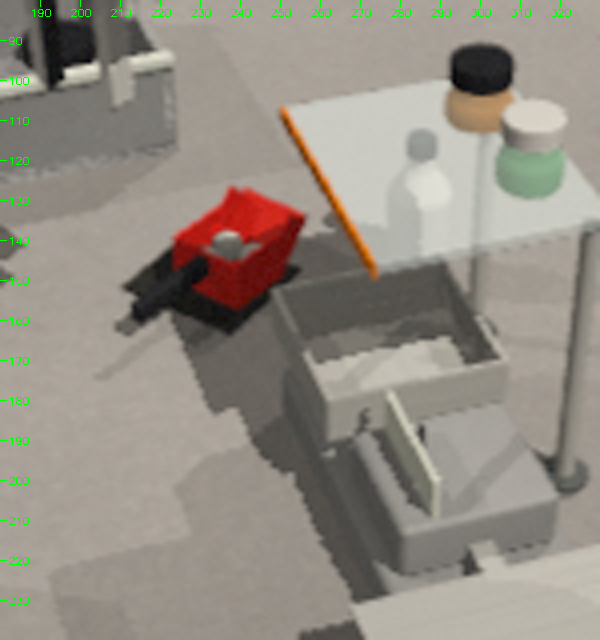

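View pics/w5b.png

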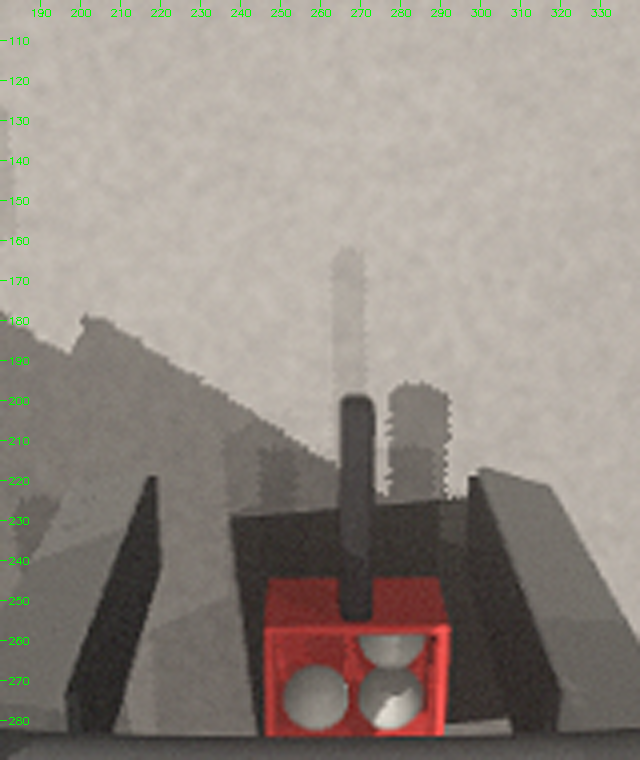

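```bash
python3 - <<'E'
from h import *
np.set_printoptions(precision=4,suppress=True)
T=tool();c=camera('wrist')
for u,v,z in [(269,200,.042),(269.2,252,.042),(246.5,257,.045),(291,257,.045),(246.8,282,.045),(290.6,282,.045),(238,229,.003),(298,225,.003)]:
    p=wonz(c,T,u,v,z); print(p,T[:3,:3].T@(p-T[:3,3]))
E
```

```text
[0.4453 0.3018 0.042 ] [0.2055 0.0149 0.0385]
[0.5105 0.3436 0.042 ] [0.2055 0.0161 0.1159]
[0.5331 0.3195 0.045 ] [ 0.2025 -0.0164  0.1224]
[0.4999 0.3739 0.045 ] [0.2025 0.0474 0.1228]
[0.5692 0.3415 0.045 ] [ 0.2025 -0.0166  0.1647]
[0.5353 0.3974 0.045 ] [0.2025 0.0487 0.1653]
[0.5179 0.2934 0.003 ] [ 0.2445 -0.0305  0.0958]
[0.4642 0.3681 0.003 ] [0.2445 0.0613 0.0895]
```

```bash
python3 - <<'E'
from h import *
Rt=RT(32.2,45); tgt=np.array([.4776,.3232,.033])+.0188*Rt[:,0]; print(tgt)
E=plan(tgt-.1*Rt[:,0],Rt,8)
E
```

```text
[0.48884896 0.33028385 0.01970639]
8 rows, dist 0.1592 rot 45.00
[0.0196, 0.002, 0.0025, -0.05, -5.62, 0.02]
[0.0198, 0.002, 0.0005, -0.05, -5.62, 0.02]
[0.0198, 0.002, -0.0014, -0.05, -5.62, 0.02]
[0.0195, 0.002, -0.0033, -0.05, -5.62, 0.02]
[0.0191, 0.0019, -0.0052, -0.05, -5.62, 0.02]
[0.0185, 0.0019, -0.0071, -0.05, -5.62, 0.02]
[0.0177, 0.0019, -0.0088, -0.05, -5.62, 0.02]
[0.0168, 0.0019, -0.0105, -0.05, -5.62, 0.02]
```

Emit:
step_arm:
  motion:
    - [[0.0196,0.002,0.0025,0,-5.6,0],[0.02,0.002,0.0005,0,-5.6,0],[0.02,0.002,-0.0014,0,-5.6,0],[0.0195,0.002,-0.0033,0,-5.6,0],[0.019,0.002,-0.005,-0.1,-5.6,0],[0.0185,0.002,-0.007,-0.1,-5.6,0],[0.0177,0.002,-0.009,-0.1,-5.6,0],[0.0168,0.002,-0.0105,-0.1,-5.6,0],[0,0,0,0,0,0],[0,0,0,0,0,0]]

```text
time_s: 11.85
ee_pos: [0.4283, 0.2989, 0.1004]
eef_rot: [-0.018, 0.797, 0.539]
force: [0.6, 0.0, -0.2]
grip_width: 0.0499
```

```bash
python3 - <<'E'
from h import *
s=camera('side');T=tool();c=camera('wrist')
crop(s['pixels'],120,80,280,240,4,'s6.png',10)
print(fmt(T),get_obs()['qpos'])
crop(c['pixels'],180,180,340,320,4,'w6.png')
Rt=RT(32.2,45); tgt=np.array([.4776,.3232,.033])+.0188*Rt[:,0]
plan(tgt-.03*Rt[:,0],Rt)
print(wproj(c,T,[.4776,.3232,.042]))
E
```

```text
[[ 0.5997 -0.5247  0.6042  0.4283]
 [ 0.3589  0.8512  0.3829  0.299 ]
 [-0.7152 -0.0128  0.6988  0.1004]
 [ 0.      0.      0.      1.    ]] [ 5.39423539e-01  1.14355217e-01  2.25363747e+00  3.87376366e-01
  8.58717230e-06 -1.97644445e+00]
2 rows, dist 0.0759 rot 1.14
[0.0376, -0.0023, -0.004, 0.06, -0.34, 0.45]
[0.0376, -0.0026, -0.0042, 0.06, -0.34, 0.45]
(np.float64(253.0838331542604), np.float64(195.47535067459404))
```

View pics/s6.png

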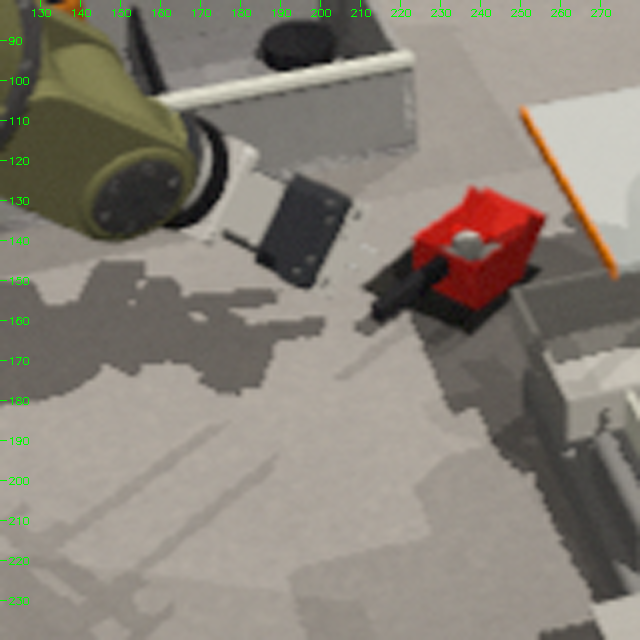

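View pics/w6.png

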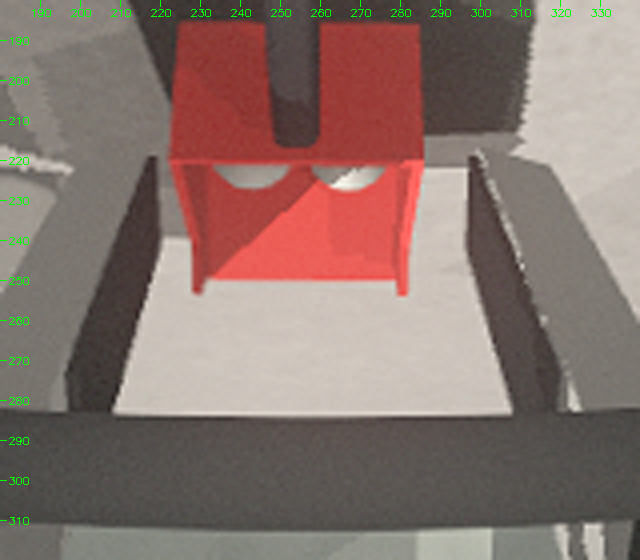

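```bash
python3 - <<'E'
from h import *
Rt=RT(32.2,28); tgt=np.array([.4776,.3232,.033])+.0188*Rt[:,0]; print(tgt)
E=plan(tgt-.07*Rt[:,0],Rt,6)
E
```

```text
[0.48506856 0.3279032  0.01640059]
6 rows, dist 0.0383 rot 16.34
[0.0062, -0.0009, 0.0011, -0.0, 2.72, 0.15]
[0.0062, -0.0009, 0.0014, -0.0, 2.72, 0.15]
[0.0061, -0.0009, 0.0017, -0.0, 2.72, 0.15]
[0.006, -0.0009, 0.002, -0.0, 2.72, 0.15]
[0.0059, -0.0009, 0.0022, -0.0, 2.72, 0.15]
[0.0058, -0.001, 0.0025, -0.0, 2.72, 0.15]
```

Emit:
step_arm:
  motion:
    - [[0,0,0,0,2.7,0.1],[0.006,-0.001,0.001,0,2.7,0.1],[0.006,-0.001,0.0015,0,2.7,0.1],[0.006,-0.001,0.002,0,2.7,0.2],[0.006,-0.001,0.002,0,2.7,0.2],[0.006,-0.001,0.0025,0,2.8,0.2],[0,0,0,0,0,0],[0,0,0,0,0,0]]

```text
time_s: 12.95
ee_pos: [0.4502, 0.3091, 0.0801]
eef_rot: [0.008, 1.072, 0.572]
force: [0.8, 0.7, 0.2]
grip_width: 0.0499
```

```bash
python3 - <<'E'
from h import *
T=tool();c=camera('wrist')
print(fmt(T),get_obs()['qpos'])
crop(c['pixels'],180,120,340,320,4,'w7.png')
Rt=RT(32.2,28); tgt=np.array([.4776,.3232,.033])+.0188*Rt[:,0]
plan(tgt-.03*Rt[:,0],Rt)
print(wproj(c,T,[.4776,.3232,.042]))
E
```

```text
[[ 0.4022 -0.5358  0.7424  0.4502]
 [ 0.2592  0.8443  0.469   0.3091]
 [-0.8781  0.0038  0.4785  0.0801]
 [ 0.      0.      0.      1.    ]] [ 0.52287631  0.22860336  2.03301556  0.06393743  0.38271412 -1.66590555]
1 rows, dist 0.0452 rot 0.64
[0.0448, -0.003, 0.0048, 0.08, 0.56, -0.3]
(np.float64(254.49548763155676), np.float64(218.26295020518552))
```

View pics/w7.png

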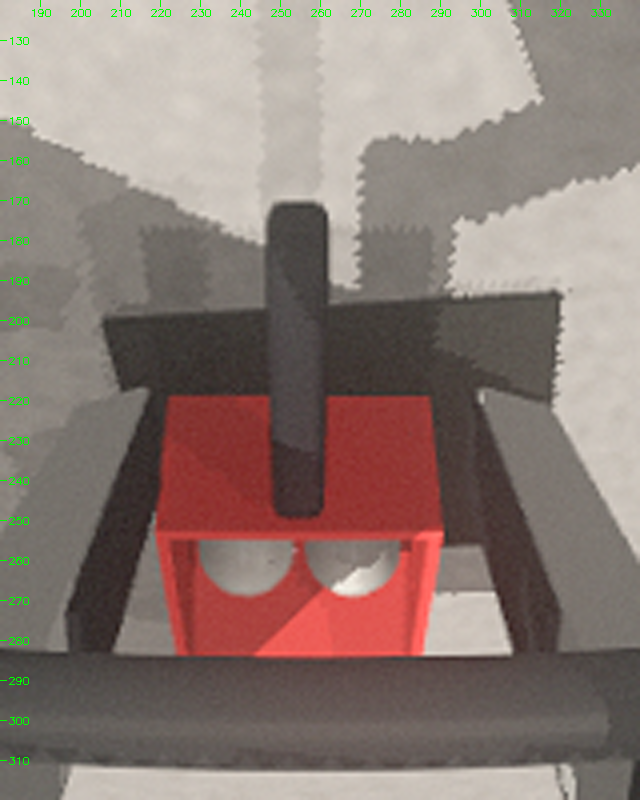

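```bash
python3 - <<'E'
from h import *
np.set_printoptions(precision=4,suppress=True)
T=tool();c=camera('wrist'); h=RT(32.2,0)
for u,v,z in [(254.5,171,.042),(254.6,247,.042),(219.5,253,.045),(290.3,253,.045)]:
    p=wonz(c,T,u,v,z); print(p,(h.T@(p-[.4776,.3232,.042]))[1:])
E
```

```text
[0.4357 0.2972 0.042 ] [ 0.0003 -0.0493]
[0.5105 0.3439 0.042 ] [0.     0.0389]
[0.5325 0.3196 0.045 ] [-0.0323  0.0446]
[0.4978 0.3747 0.045 ] [0.0328 0.0445]
```

```bash
python3 - <<'E'
from h import *
Rt=RT(32.2,28); tgt=np.array([.4776,.3232,.033])+.0188*Rt[:,0]
plan(tgt,Rt,4)
E
```

```text
4 rows, dist 0.0750 rot 0.63
[0.0187, -0.0008, 0.0011, 0.02, 0.14, -0.08]
[0.0187, -0.0008, 0.0012, 0.02, 0.14, -0.08]
[0.0187, -0.0008, 0.0012, 0.02, 0.14, -0.08]
[0.0187, -0.0007, 0.0013, 0.02, 0.14, -0.08]
```

Emit:
step_arm:
  motion:
    - [[0.0187,-0.001,0.001,0,0.2,-0.1],[0.0187,-0.001,0.001,0,0.2,-0.1],[0.0187,-0.001,0.001,0,0.1,-0.1],[0.0187,0,0.0015,0,0.1,0],[0,0,0,0,0,0],[0,0,0,0,0,0]]

```text
time_s: 13.8
ee_pos: [0.4846, 0.3278, 0.0165]
eef_rot: [-0.001, 1.084, 0.563]
force: [-0.5, -0.6, 0.2]
grip_width: 0.0501
```

```bash
python3 - <<'E'
from h import *
s=camera('side');T=tool();c=camera('wrist')
crop(s['pixels'],150,90,280,210,5,'s8.png',10)
print(fmt(T),get_obs()['qpos'])
crop(c['pixels'],180,120,340,320,4,'w8.png')
Rt=RT(32.2,28); tgt=np.array([.4776,.3232,.033])+.0188*Rt[:,0]
plan(tgt,Rt)
E
```

```text
[[ 3.962e-01 -5.342e-01  7.468e-01  4.847e-01]
 [ 2.499e-01  8.454e-01  4.721e-01  3.278e-01]
 [-8.835e-01 -4.000e-04  4.684e-01  1.670e-02]
 [ 0.000e+00  0.000e+00  0.000e+00  1.000e+00]] [ 0.52360366  0.42929289  1.94720924  0.06665149  0.27833771 -1.67035155]
1 rows, dist 0.0005 rot 0.11
[0.0004, -0.0001, 0.0001, 0.09, -0.06, -0.02]
```

View pics/s8.png

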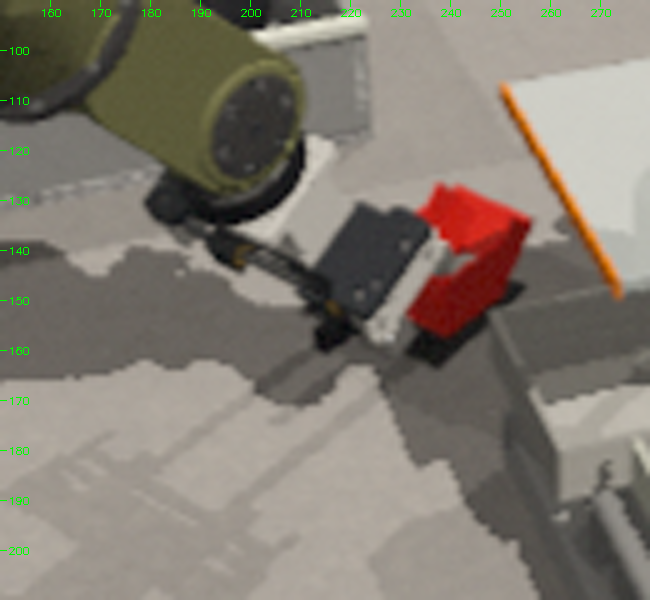

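View pics/w8.png

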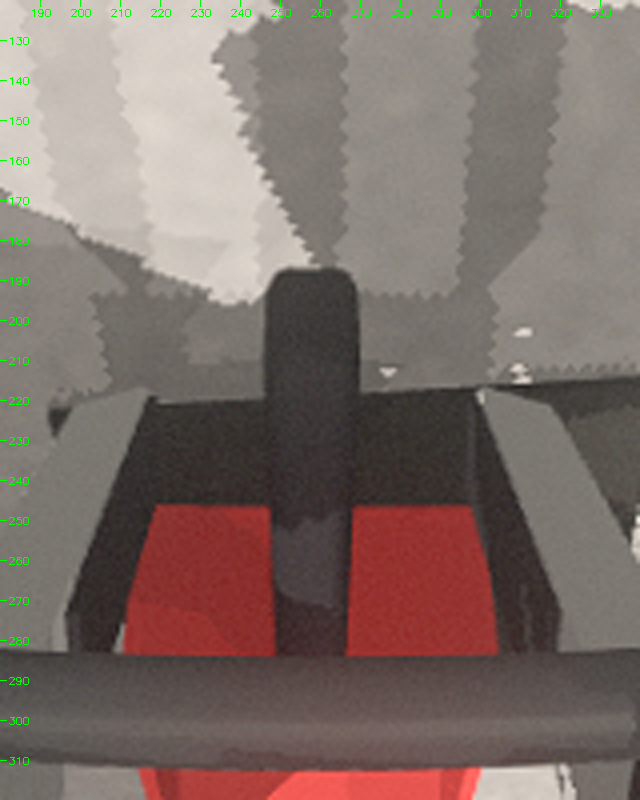

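Handle centred between the fingers. Close with a firm grip.

Emit:
step_arm:
  motion:
    - [[0,0,0,0,0,0],[0,0,0,0,0,0],[0,0,0,0,0,0],[0,0,0,0,0,0],[0,0,0,0,0,0],[0,0,0,0,0,0],[0,0,0,0,0,0]]
  fingers: 0.005
  squeeze: 50

```text
time_s: 14.78
ee_pos: [0.4848, 0.3279, 0.016]
eef_rot: [-0.001, 1.084, 0.563]
force: [-1.1, -1.2, 0.4]
grip_width: 0.0115
```

```bash
python3 - <<'E'
from h import *
T=tool(); print(fmt(T[:3,3]),get_obs()['force'])
E=plan(T[:3,3]+[0,0,.03],None,4)
E=plan(E[:3,3]+[0,0,.11],None,5,T=E)
E
```

```text
[0.4848 0.3279 0.016 ] [-1.07909126 -1.15055784  0.42136996]
4 rows, dist 0.0300 rot 0.00
[-0.0066, -0.0, 0.0035, 0.0, 0.0, 0.0]
[-0.0066, -0.0, 0.0035, 0.0, 0.0, 0.0]
[-0.0066, -0.0, 0.0035, 0.0, 0.0, 0.0]
[-0.0066, -0.0, 0.0035, 0.0, 0.0, 0.0]
5 rows, dist 0.1100 rot 0.00
[-0.0194, -0.0, 0.0103, 0.0, 0.0, 0.0]
[-0.0194, -0.0, 0.0103, 0.0, 0.0, 0.0]
[-0.0194, -0.0, 0.0103, 0.0, 0.0, 0.0]
[-0.0194, -0.0, 0.0103, 0.0, 0.0, 0.0]
[-0.0194, -0.0, 0.0103, 0.0, 0.0, 0.0]
```

Emit:
step_arm:
  motion:
    - [[-0.0033,0,0.0017,0,0,0],[-0.0066,0,0.0035,0,0,0],[-0.0066,0,0.0035,0,0,0],[-0.0066,0,0.0035,0,0,0],[-0.0033,0,0.0017,0,0,0],[0,0,0,0,0,0],[0,0,0,0,0,0]]

```text
time_s: 15.65
ee_pos: [0.4846, 0.3277, 0.0455]
eef_rot: [-0.001, 1.085, 0.563]
force: [-0.5, -0.2, -3.1]
grip_width: 0.0119
```

```bash
python3 - <<'E'
from h import *
s=camera('side');T=tool();c=camera('wrist')
print(fmt(T[:3,3]),get_obs()['force'],get_obs()['moment'])
crop(s['pixels'],150,90,280,210,5,'s9.png',10)
crop(c['pixels'],180,120,340,350,3,'w9.png')
E
```

```text
[0.4846 0.3277 0.0455] [-0.59395825 -0.01478921 -3.84615572] [-0.28266464  0.65523903 -0.00182699]
```

View pics/s9.png

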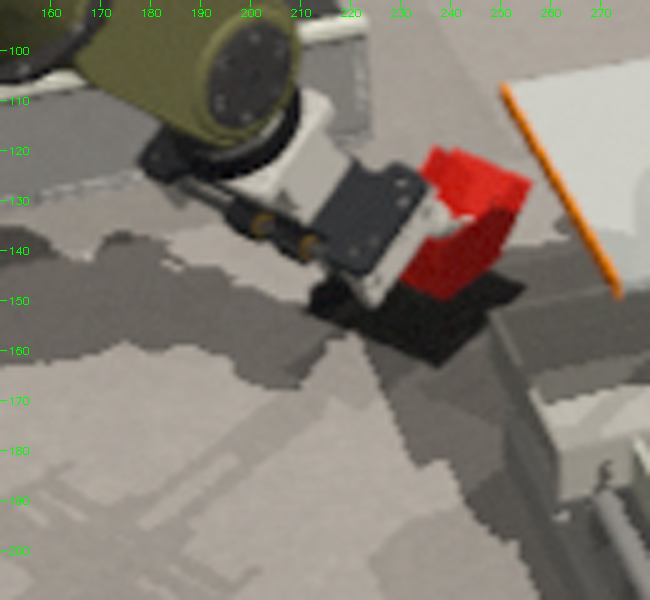

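View pics/w9.png

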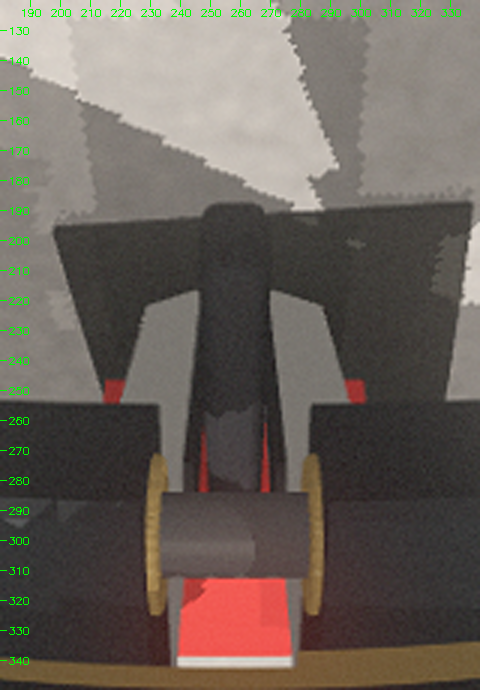

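```bash
python3 - <<'E'
from h import *
f=[]
for i in range(15):
    camera('top'); o=get_obs(); f.append(np.r_[o['force'],o['moment']])
print(np.mean(f,0),np.std(f,0))
E=plan(tool()[:3,3]+[-.05,-.03,.115],None,6)
E
```

```text
[-0.19101775  0.00471045 -3.28514536 -0.33527223  0.62810506 -0.01051791] [0.47189945 0.41656515 0.54702027 0.03360408 0.03325971 0.04291162]
6 rows, dist 0.1289 rot 0.00
[-0.0215, 0.0002, 0.0004, 0.0, 0.0, 0.0]
[-0.0215, 0.0002, 0.0004, 0.0, 0.0, 0.0]
[-0.0215, 0.0002, 0.0004, 0.0, 0.0, 0.0]
[-0.0215, 0.0002, 0.0004, 0.0, 0.0, 0.0]
[-0.0215, 0.0002, 0.0004, 0.0, 0.0, 0.0]
[-0.0215, 0.0002, 0.0004, 0.0, 0.0, 0.0]
```

```bash
cat >> h.py <<'E'
T0=28.0
def scoopTCP(th,psi,lip=None,G=None):
    """scoop forward tilt th, heading psi"""
    p=np.radians(psi);a=np.radians(th);h=np.array([np.cos(p),np.sin(p),0]);z=np.array([0,0,1.])
    sx=np.cos(a)*h-np.sin(a)*z; sz=np.sin(a)*h+np.cos(a)*z
    if G is None: G=np.asarray(lip)-.135*sx-.012*sz
    Rt=RT(psi,T0-th); return G+.0188*Rt[:,0],Rt,G
D=np.array([.589,.143,0]); HD=-1.7
def dpt(x,y,z):
    p=np.radians(HD); return D+x*np.array([np.cos(p),np.sin(p),0])+y*np.array([-np.sin(p),np.cos(p),0])+[0,0,z]
E
python3 - <<'E'
from h import *
a,r,_=scoopTCP(0,15,G=np.array([.40,.23,.158])); E=plan(a,r,10)
b,r,g=scoopTCP(0,HD,lip=dpt(-.035,0,.17)); print(b,g); plan(b,r,8,T=E)
E
```

```text
10 rows, dist 0.1552 rot 17.29
[-0.0139, -0.004, -0.0057, 1.53, -0.01, -0.81]
[-0.0138, -0.0044, -0.0056, 1.53, -0.01, -0.81]
[-0.0137, -0.0047, -0.0055, 1.53, -0.01, -0.81]
[-0.0137, -0.005, -0.0054, 1.53, -0.01, -0.81]
[-0.0136, -0.0054, -0.0052, 1.53, -0.01, -0.81]
[-0.0135, -0.0057, -0.0051, 1.53, -0.01, -0.81]
[-0.0134, -0.006, -0.0049, 1.53, -0.01, -0.81]
[-0.0133, -0.0063, -0.0047, 1.53, -0.01, -0.81]
[-0.0133, -0.0067, -0.0046, 1.53, -0.01, -0.81]
[-0.0132, -0.007, -0.0044, 1.53, -0.01, -0.81]
[0.427897   0.14778143 0.14140059] [0.41907482 0.14804326 0.158     ]
8 rows, dist 0.0867 rot 16.70
[-0.0002, -0.0108, -0.0003, 1.84, 0.0, -0.98]
[-0.0, -0.0108, -0.0, 1.84, 0.0, -0.98]
[0.0002, -0.0108, 0.0003, 1.84, 0.0, -0.98]
[0.0004, -0.0108, 0.0007, 1.84, 0.0, -0.98]
[0.0006, -0.0108, 0.001, 1.84, 0.0, -0.98]
[0.0007, -0.0107, 0.0014, 1.84, 0.0, -0.98]
[0.0009, -0.0107, 0.0017, 1.84, 0.0, -0.98]
[0.0011, -0.0106, 0.0021, 1.84, 0.0, -0.98]
```

Emit:
step_arm:
  motion:
    - [[-0.007,-0.002,-0.003,0.7,0,-0.4],[-0.014,-0.004,-0.0057,1.5,0,-0.8],[-0.014,-0.0045,-0.0056,1.5,0,-0.8],[-0.0137,-0.005,-0.0055,1.5,0,-0.8],[-0.0137,-0.005,-0.0054,1.5,0,-0.8],[-0.0136,-0.0055,-0.0052,1.6,0,-0.8],[-0.0135,-0.0055,-0.005,1.6,0,-0.8],[-0.0134,-0.006,-0.005,1.6,0,-0.8],[-0.0133,-0.006,-0.0047,1.6,0,-0.9],[-0.0133,-0.0067,-0.0045,1.6,0,-0.9],[-0.0066,-0.0035,-0.0022,0.8,0,-0.4],[0,0,0,0,0,0]]

```text
time_s: 18.0
ee_pos: [0.4072, 0.2332, 0.1423]
eef_rot: [-0.0, 1.083, 0.257]
force: [-0.4, 0.5, -3.1]
grip_width: 0.0114
```

```bash
python3 - <<'E'
from h import *
s=camera('side');T=tool();c=camera('wrist');t=camera('top')
print(fmt(T),get_obs()['qpos'])
crop(s['pixels'],150,80,310,230,4,'s10.png',10)
crop(t['pixels'],120,110,250,240,4,'t10.png',10)
b,r,g=scoopTCP(0,HD,lip=dpt(-.035,0,.17)); print(b,g); plan(b,r,8)
E
```

```text
[[ 4.528e-01 -2.548e-01  8.544e-01  4.073e-01]
 [ 1.191e-01  9.670e-01  2.252e-01  2.333e-01]
 [-8.836e-01 -2.000e-04  4.682e-01  1.419e-01]
 [ 0.000e+00  0.000e+00  0.000e+00  1.000e+00]] [ 0.50968766 -0.03918405  2.14757043 -0.21809202  0.57085289 -1.16283474]
[0.427897   0.14778143 0.14140059] [0.41907482 0.14804326 0.158     ]
8 rows, dist 0.0880 rot 16.47
[-0.0001, -0.011, -0.0002, 1.82, -0.02, -0.96]
[0.0001, -0.011, 0.0001, 1.82, -0.02, -0.96]
[0.0003, -0.011, 0.0005, 1.82, -0.02, -0.96]
[0.0005, -0.011, 0.0008, 1.82, -0.02, -0.96]
[0.0007, -0.0109, 0.0012, 1.82, -0.02, -0.96]
[0.0008, -0.0109, 0.0015, 1.82, -0.02, -0.96]
[0.001, -0.0108, 0.0019, 1.82, -0.02, -0.96]
[0.0012, -0.0107, 0.0022, 1.82, -0.02, -0.96]
```

View pics/s10.png

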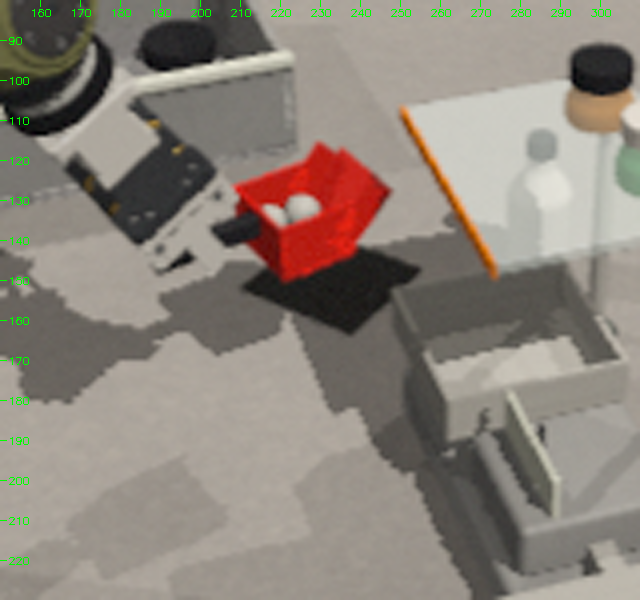

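View pics/t10.png

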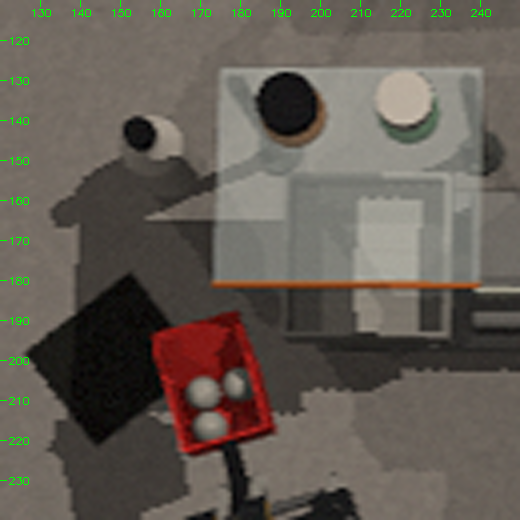

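Emit:
step_arm:
  motion:
    - [[0,-0.0055,0,0.9,0,-0.5],[0,-0.011,0,1.8,0,-0.95],[0,-0.011,0,1.8,0,-0.95],[0.0003,-0.011,0.0005,1.8,0,-0.95],[0.0005,-0.011,0.001,1.8,0,-0.95],[0.0007,-0.011,0.001,1.8,0,-0.95],[0.001,-0.011,0.0015,1.8,0,-0.95],[0.001,-0.011,0.002,1.8,0,-0.95],[0.0006,-0.0055,0.001,0.9,0,-0.5],[0,0,0,0,0,0],[0,0,0,0,0,0]]

```text
time_s: 19.52
ee_pos: [0.4268, 0.147, 0.1416]
eef_rot: [-0.001, 1.084, -0.028]
force: [-0.1, -0.1, -3.6]
grip_width: 0.0114
```

```bash
python3 - <<'E'
from h import *
s=camera('side');T=tool();t=camera('top')
print(fmt(T),get_obs()['qpos'])
crop(s['pixels'],180,60,340,210,4,'s11.png',10)
crop(t['pixels'],120,110,270,240,5,'t11.png',10)
print(onz(t,152.5,178,.003),onz(t,144.5,221.2,.003))
E
```

```text
[[ 4.677e-01  2.670e-02  8.835e-01  4.268e-01]
 [-1.310e-02  9.996e-01 -2.330e-02  1.470e-01]
 [-8.838e-01 -7.000e-04  4.679e-01  1.415e-01]
 [ 0.000e+00  0.000e+00  0.000e+00  1.000e+00]] [ 0.35570499 -0.07107484  2.17760483 -0.31457028  0.60190913 -0.96754698]
[0.59576638 0.35044803 0.003     ] [0.45195082 0.37615582 0.003     ]
```

View pics/s11.png

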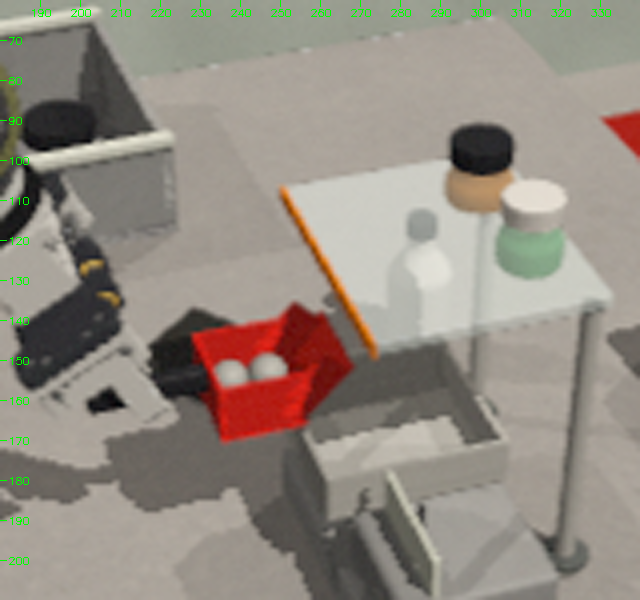

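View pics/t11.png

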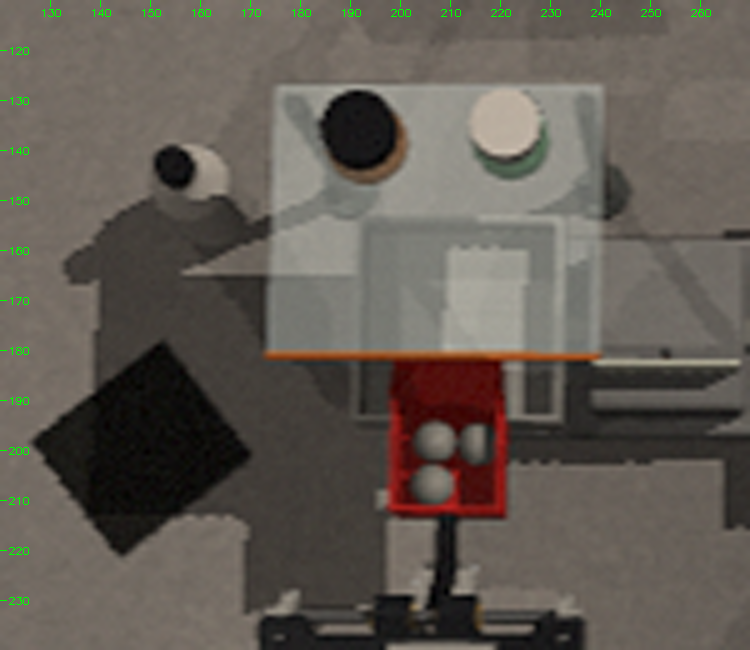

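```bash
cat >> h.py <<'E'
def path(poses,T=None):
    T=tool() if T is None else T; p0,R0=T[:3,3],T[:3,:3]
    for p,r in poses:
        w=R.from_matrix(R0.T@r).as_rotvec(degrees=True); print(np.r_[np.round(R0.T@(p-p0),4),np.round(w,2)].tolist()); p0,R0=p,r
    E=np.eye(4);E[:3,:3]=R0;E[:3,3]=p0;return E
E
python3 - <<'E'
from h import *
L=[]
n=10
for i in range(1,n+1):
    f=i/n; L.append(scoopTCP(40*f,HD,lip=dpt(-.035+.01*f,-.001,.17-.015*f))[:2])
E=path(L); print(E[:3,3]); L=[]
print()
for i in range(1,11):
    f=i/10; L.append(scoopTCP(40+25*f,HD,lip=dpt(-.025,-.001,.155-.02*f))[:2])
E=path(L,E); print(E[:3,3])
E
```

```text
[-0.0062, -0.0002, 0.0038, 0.17, 3.9, -0.04]
[-0.0068, -0.0, 0.003, 0.0, 4.0, 0.0]
[-0.0069, 0.0, 0.0031, -0.0, 4.0, 0.0]
[-0.0069, -0.0, 0.0032, -0.0, 4.0, -0.0]
[-0.0069, -0.0, 0.0033, -0.0, 4.0, -0.0]
[-0.007, -0.0, 0.0035, 0.0, 4.0, -0.0]
[-0.0071, 0.0, 0.0036, 0.0, 4.0, 0.0]
[-0.0071, -0.0, 0.0037, -0.0, 4.0, 0.0]
[-0.0072, 0.0, 0.0038, -0.0, 4.0, -0.0]
[-0.0073, -0.0, 0.0039, 0.0, 4.0, -0.0]
[0.44899378 0.14615485 0.21419462]

[-0.0035, -0.0, 0.002, 0.0, 2.5, 0.0]
[-0.0035, -0.0, 0.0021, 0.0, 2.5, -0.0]
[-0.0035, -0.0, 0.0022, -0.0, 2.5, -0.0]
[-0.0035, 0.0, 0.0023, -0.0, 2.5, 0.0]
[-0.0036, 0.0, 0.0024, 0.0, 2.5, 0.0]
[-0.0036, 0.0, 0.0024, 0.0, 2.5, -0.0]
[-0.0036, -0.0, 0.0025, -0.0, 2.5, -0.0]
[-0.0037, -0.0, 0.0026, 0.0, 2.5, -0.0]
[-0.0037, -0.0, 0.0027, -0.0, 2.5, -0.0]
[-0.0038, 0.0, 0.0027, 0.0, 2.5, 0.0]
[0.48477293 0.14509295 0.23726578]
```

Emit:
step_arm:
  motion:
    - [[-0.0062,0,0.0038,0.17,3.9,0],[-0.0068,0,0.003,0,4,0],[-0.0069,0,0.003,0,4,0],[-0.0069,0,0.0032,0,4,0],[-0.0069,0,0.0033,0,4,0],[-0.007,0,0.0035,0,4,0],[-0.007,0,0.0036,0,4,0],[-0.007,0,0.0037,0,4,0],[0,0,0,0,0,0]]

```text
time_s: 20.75
ee_pos: [0.4407, 0.1464, 0.2002]
eef_rot: [3.134, 1.502, 3.104]
force: [0.4, -0.4, -3.6]
grip_width: 0.0118
```

```bash
python3 - <<'E'
from h import *
s=camera('side');T=tool();t=camera('top')
o=get_obs();print(fmt(T),o['qpos'],o['force'])
crop(s['pixels'],180,60,340,210,4,'s12.png',10)
crop(t['pixels'],160,110,270,240,5,'t12.png',10)
L=[]
for i in range(1,3):
    f=.8+.1*i; L.append(scoopTCP(40*f,HD,lip=dpt(-.035+.01*f,-.001,.17-.015*f))[:2])
for i in range(1,11):
    f=i/10; L.append(scoopTCP(40+25*f,HD,lip=dpt(-.025,-.001,.155-.02*f))[:2])
path(L)
E
```

```text
[[-6.860e-02  2.980e-02  9.972e-01  4.401e-01]
 [ 2.400e-03  9.996e-01 -2.970e-02  1.465e-01]
 [-9.976e-01  4.000e-04 -6.860e-02  1.999e-01]
 [ 0.000e+00  0.000e+00  0.000e+00  1.000e+00]] [ 0.23185233  0.15123718  1.71809319  0.01862402  1.33866146 -1.31419788] [-0.54917404 -0.31372005 -3.67185302]
[-0.008, -0.0, 0.0039, 0.0, 4.06, -0.02]
[-0.0073, -0.0, 0.0039, 0.0, 4.0, -0.0]
[-0.0035, -0.0, 0.002, 0.0, 2.5, 0.0]
[-0.0035, -0.0, 0.0021, 0.0, 2.5, -0.0]
[-0.0035, -0.0, 0.0022, -0.0, 2.5, -0.0]
[-0.0035, 0.0, 0.0023, -0.0, 2.5, 0.0]
[-0.0036, 0.0, 0.0024, 0.0, 2.5, 0.0]
[-0.0036, 0.0, 0.0024, 0.0, 2.5, -0.0]
[-0.0036, -0.0, 0.0025, -0.0, 2.5, -0.0]
[-0.0037, -0.0, 0.0026, 0.0, 2.5, -0.0]
[-0.0037, -0.0, 0.0027, -0.0, 2.5, -0.0]
[-0.0038, 0.0, 0.0027, 0.0, 2.5, 0.0]
```

View pics/s12.png

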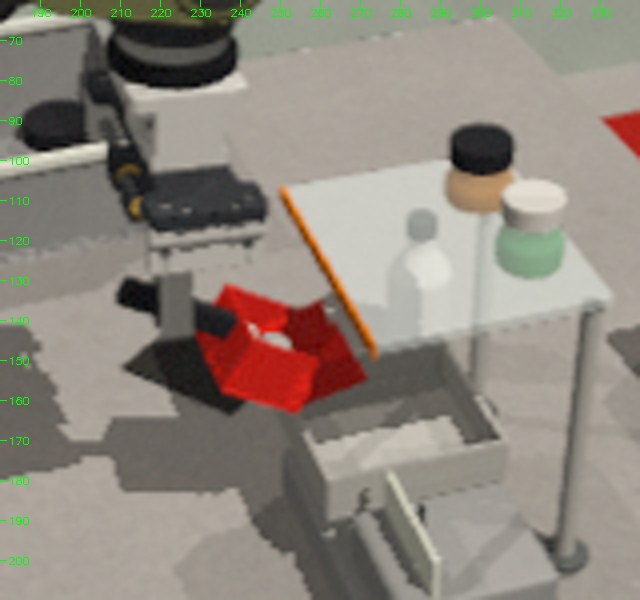

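View pics/t12.png

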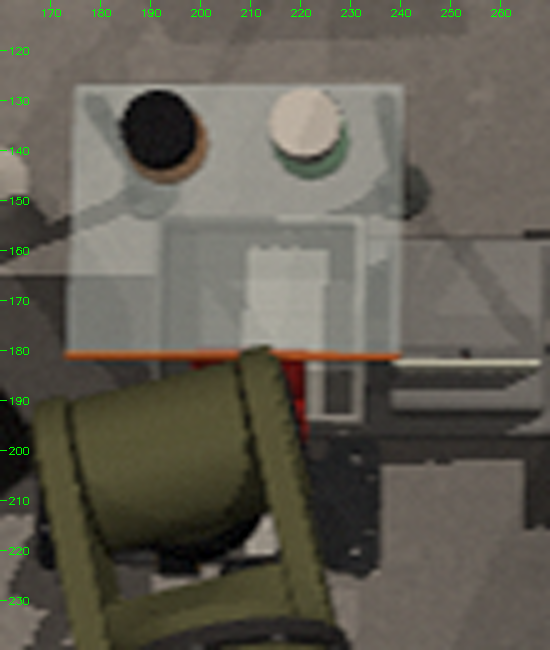

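```bash
python3 - <<'E'
from h import *
s=camera('side')
for x in(-.035,-.027,-.02):print(proj(s,dpt(x,-.034,.158)))
print(proj(s,dpt(-.065,-.065,.102)),proj(s,dpt(-.045,-.095,.22)),proj(s,dpt(-.065,.065,.102)))
E
```

```text
(np.float64(268.0969707195251), np.float64(154.5094366463732))
(np.float64(270.9764259795702), np.float64(153.92340392468995))
(np.float64(273.48836752273075), np.float64(153.41216835882653))
(np.float64(260.98810594078), np.float64(180.33118193532462)) (np.float64(272.50285834079136), np.float64(149.55115265122504)) (np.float64(246.80519945174512), np.float64(152.03545433826605))
```

Emit:
step_arm:
  motion:
    - [[-0.0075,0,0.0039,0,4,0],[-0.0073,0,0.0039,0,4,0],[-0.0035,0,0.002,0,2.5,0],[-0.0035,0,0.002,0,2.5,0],[-0.0035,0,0.0022,0,2.5,0],[-0.0035,0,0.0023,0,2.5,0],[-0.0036,0,0.0024,0,2.5,0],[-0.0036,0,0.0024,0,2.5,0],[-0.0036,0,0.0025,0,2.5,0],[-0.0037,0,0.0026,0,2.5,0],[-0.0037,0,0.0027,0,2.5,0],[-0.0038,0,0.0027,0,2.5,0]]

```text
time_s: 22.4
ee_pos: [0.485, 0.1452, 0.2375]
eef_rot: [3.141, 0.925, 3.112]
force: [0.4, -0.4, -1.2]
grip_width: 0.0115
```

```bash
python3 - <<'E'
from h import *
s=camera('side');T=tool();t=camera('top')
o=get_obs();print(fmt(T),o['qpos'],o['force'])
crop(s['pixels'],200,60,360,210,4,'s13.png',10)
crop(t['pixels'],160,110,270,240,5,'t13.png',10)
E
```

```text
[[-6.035e-01  2.990e-02  7.968e-01  4.853e-01]
 [ 1.820e-02  9.996e-01 -2.370e-02  1.451e-01]
 [-7.971e-01  2.000e-04 -6.038e-01  2.370e-01]
 [ 0.000e+00  0.000e+00  0.000e+00  1.000e+00]] [ 0.15786649  0.57359199  1.18699233  0.12484696  2.01524398 -1.3663699 ] [-0.15960642 -0.11940038 -0.47347672]
```

View pics/s13.png

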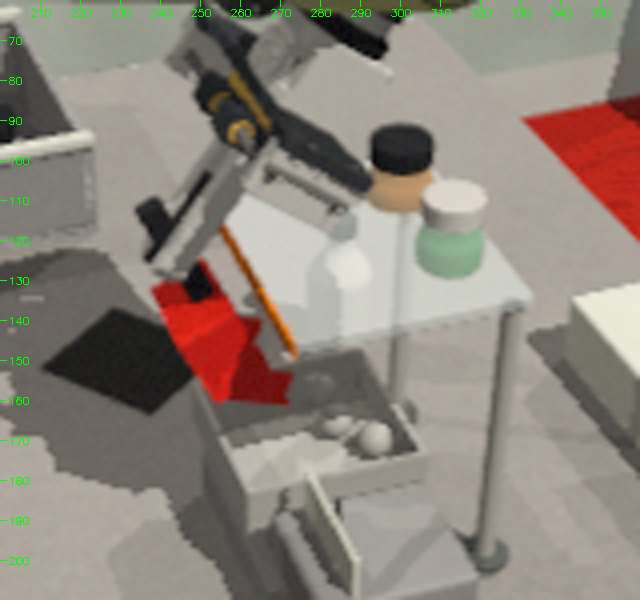

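View pics/t13.png

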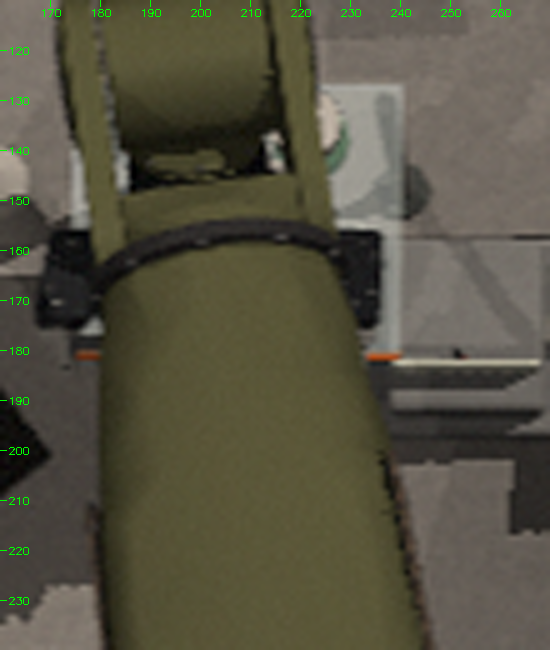

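Emit:
step_arm:
  motion:
    - [[0,0,0,0,0,0],[0,0,0,0,0,0],[0,0,0,0,0,0],[0,0,0,0,0,0],[0,0,0,0,0,0],[0,0,0,0,0,0]]

```text
time_s: 23.25
ee_pos: [0.485, 0.145, 0.2374]
eef_rot: [3.141, 0.925, 3.111]
force: [0.2, -0.0, -1.7]
grip_width: 0.0113
```

```bash
python3 - <<'E'
from h import *
f=[]
for i in range(6): f.append(np.array(get_obs()['force'])); s=camera('side')
print(np.mean(f,0))
crop(s['pixels'],230,110,330,210,7,'s14.png',10)
# reverse: un-tilt
L=[]
for i in range(1,9):
    th=65-65*i/12; L.append(scoopTCP(th,HD,lip=dpt(-.025-.0*i,-.001,.135+.02*i/8))[:2])
path(L)
E
```

```text
[-0.07272662  0.07861812 -1.12027936]
[0.0102, 0.0, -0.0042, 0.01, -5.42, -0.03]
[0.0098, -0.0, -0.004, -0.0, -5.42, -0.0]
[0.0097, 0.0, -0.0038, 0.0, -5.42, -0.0]
[0.0096, -0.0, -0.0035, -0.0, -5.42, 0.0]
[0.0095, -0.0, -0.0033, 0.0, -5.42, -0.0]
[0.0095, 0.0, -0.0031, 0.0, -5.42, -0.0]
[0.0094, -0.0, -0.0028, -0.0, -5.42, 0.0]
[0.0094, 0.0, -0.0026, 0.0, -5.42, 0.0]
```

View pics/s14.png

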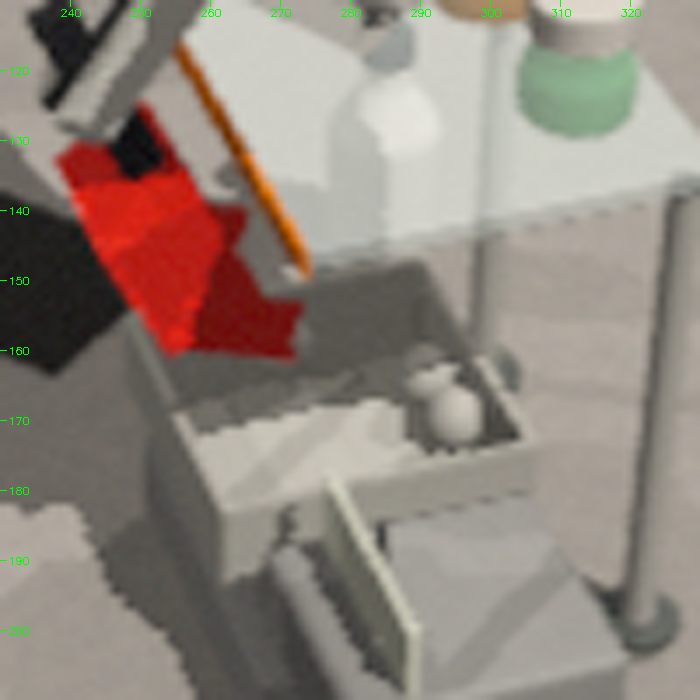

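Emit:
step_arm:
  motion:
    - [[0.01,0,-0.0042,0,-5.4,0],[0.01,0,-0.004,0,-5.4,0],[0.0097,0,-0.0038,0,-5.4,0],[0.0096,0,-0.0035,0,-5.4,0],[0.0095,0,-0.0033,0,-5.4,0],[0.0095,0,-0.003,0,-5.4,0],[0.0094,0,-0.0028,0,-5.4,0],[0.0094,0,-0.0026,0,-5.4,0],[0,0,0,0,0,0]]

```text
time_s: 24.68
ee_pos: [0.4352, 0.1466, 0.175]
eef_rot: [0.004, 1.463, -0.025]
force: [0.2, -0.2, -1.1]
grip_width: 0.0117
```

```bash
python3 - <<'E'
from h import *
T=tool();s=camera('side');crop(s['pixels'],190,90,330,210,5,'s15.png',10)
print(fmt(T[:3]),get_obs()['qpos'])
a,r,g=scoopTCP(0,HD,lip=dpt(-.045,0,.175)); E=plan(a,r,5)
a,r,g=scoopTCP(0,15,G=np.array([.40,.23,.165])); E=plan(a,r,5,T=E)
E
```

```text
[[ 1.072e-01  2.910e-02  9.938e-01  4.352e-01]
 [-2.700e-03  9.996e-01 -2.900e-02  1.466e-01]
 [-9.942e-01  4.000e-04  1.072e-01  1.750e-01]] [ 0.26250163  0.06821268  1.87219873 -0.03382556  1.09878074 -1.2649673 ]
5 rows, dist 0.0343 rot 21.87
[0.0054, 0.0002, -0.0042, 0.0, -4.37, -0.01]
[0.0051, 0.0002, -0.0046, 0.0, -4.37, -0.01]
[0.0047, 0.0002, -0.005, 0.0, -4.37, -0.01]
[0.0043, 0.0002, -0.0053, 0.0, -4.37, -0.01]
[0.0039, 0.0002, -0.0057, 0.0, -4.37, -0.01]
5 rows, dist 0.0848 rot 16.70
[-0.0015, 0.0168, -0.0019, -2.95, 0.0, 1.57]
[-0.001, 0.0169, -0.001, -2.95, 0.0, 1.57]
[-0.0005, 0.0169, -0.0002, -2.95, 0.0, 1.57]
[-0.0001, 0.0169, 0.0007, -2.95, 0.0, 1.57]
[0.0004, 0.0169, 0.0016, -2.95, 0.0, 1.57]
```

View pics/s15.png

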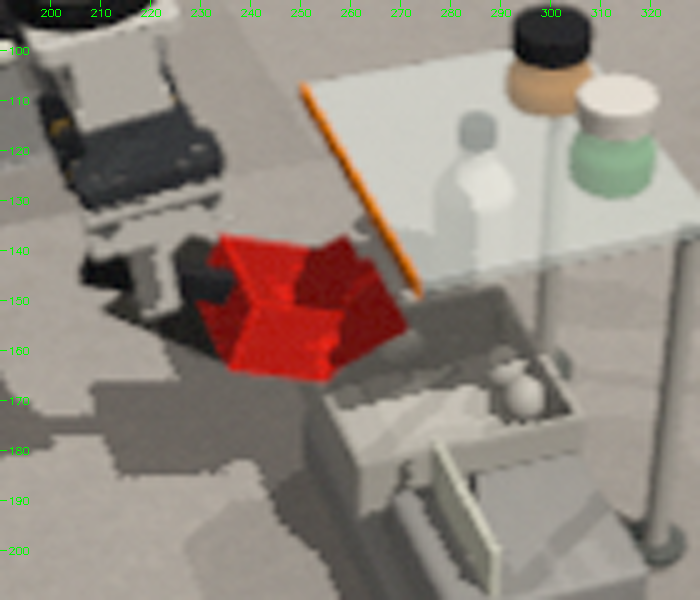

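Emit:
step_arm:
  motion:
    - [[0.0054,0,-0.0042,0,-4.4,0],[0.005,0,-0.0046,0,-4.4,0],[0.0047,0,-0.005,0,-4.4,0],[0.0043,0,-0.0053,0,-4.4,0],[0.004,0,-0.0057,0,-4.3,0],[-0.0015,0.017,-0.002,-2.95,0,1.6],[-0.001,0.017,-0.001,-2.95,0,1.6],[-0.0005,0.017,0,-2.95,0,1.6],[0,0.017,0.0007,-2.95,0,1.6],[0.0004,0.017,0.0016,-2.95,0,1.6],[0,0,0,0,0,0]]

```text
time_s: 26.1
ee_pos: [0.4096, 0.2322, 0.1482]
eef_rot: [0.005, 1.081, 0.267]
force: [0.1, -0.8, -0.8]
grip_width: 0.0116
```

```bash
python3 - <<'E'
from h import *
print(fmt(tool()[:3]),get_obs()['qpos'])
a,r,g=scoopTCP(0,32,G=np.array([.468,.3245,.075])); E=plan(a,r,10)
E
```

```text
[[ 0.4538 -0.2597  0.8524  0.4096]
 [ 0.124   0.9657  0.2282  0.2322]
 [-0.8825  0.0022  0.4704  0.1482]] [ 0.50061286 -0.04968397  2.14043242 -0.19969714  0.5816396  -1.19146051]
10 rows, dist 0.1477 rot 16.95
[0.0121, 0.0076, 0.0036, -1.5, 0.01, 0.79]
[0.0122, 0.0074, 0.0038, -1.5, 0.01, 0.79]
[0.0123, 0.0071, 0.004, -1.5, 0.01, 0.79]
[0.0124, 0.0068, 0.0042, -1.5, 0.01, 0.79]
[0.0125, 0.0065, 0.0044, -1.5, 0.01, 0.79]
[0.0126, 0.0063, 0.0045, -1.5, 0.01, 0.79]
[0.0127, 0.006, 0.0047, -1.5, 0.01, 0.79]
[0.0128, 0.0057, 0.0048, -1.5, 0.01, 0.79]
[0.0128, 0.0054, 0.005, -1.5, 0.01, 0.79]
[0.0129, 0.005, 0.0051, -1.5, 0.01, 0.79]
```

Emit:
step_arm:
  motion:
    - [[0.012,0.0076,0.0036,-1.5,0,0.8],[0.0122,0.0074,0.0038,-1.5,0,0.8],[0.0123,0.007,0.004,-1.5,0,0.8],[0.0124,0.0068,0.0042,-1.5,0,0.8],[0.0125,0.0065,0.0044,-1.5,0,0.8],[0.0126,0.0063,0.0045,-1.5,0,0.8],[0.0127,0.006,0.0047,-1.5,0,0.8],[0.0128,0.0057,0.0048,-1.5,0,0.8],[0.0128,0.0054,0.005,-1.5,0,0.8],[0.0129,0.005,0.005,-1.5,0,0.8],[0,0,0,0,0,0],[0,0,0,0,0,0]]

```text
time_s: 27.6
ee_pos: [0.475, 0.3285, 0.0586]
eef_rot: [0.004, 1.08, 0.562]
force: [-1.2, -0.3, -0.7]
grip_width: 0.0115
```

```bash
python3 - <<'E'
from h import *
print(fmt(tool()[:3]),get_obs()['qpos'])
s=camera('side');t=camera('top')
crop(s['pixels'],170,90,330,210,4,'s16.png',10)
crop(t['pixels'],110,110,260,240,5,'t16.png',10)
a,r,g=scoopTCP(0,32,G=np.array([.468,.3245,.036])); E=plan(a,r,4)
E
```

```text
[[ 0.3989 -0.5297  0.7485  0.475 ]
 [ 0.2513  0.8482  0.4663  0.3285]
 [-0.8819  0.0021  0.4715  0.0586]] [ 0.53575522  0.33177512  1.9562811   0.03512598  0.36291149 -1.62246861]
4 rows, dist 0.0395 rot 0.21
[0.0088, 0.0, -0.0045, -0.01, 0.04, -0.03]
[0.0088, 0.0, -0.0045, -0.01, 0.04, -0.03]
[0.0088, 0.0, -0.0045, -0.01, 0.04, -0.03]
[0.0088, 0.0, -0.0045, -0.01, 0.04, -0.03]
```

View pics/s16.png

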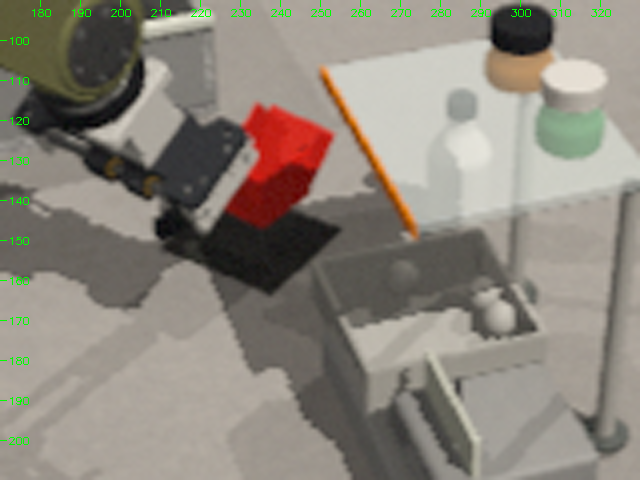

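View pics/t16.png

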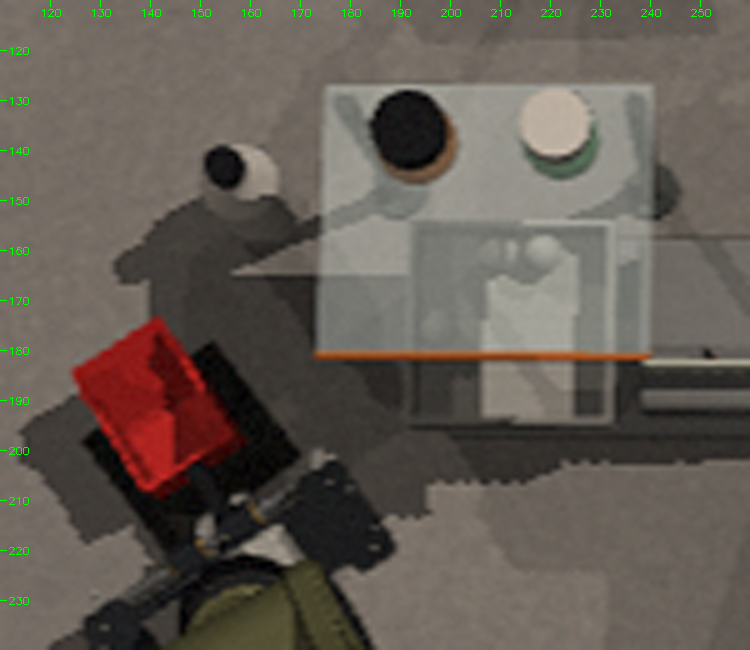

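Emit:
step_arm:
  motion:
    - [[0.0088,0,-0.0045,0,0,0],[0.0088,0,-0.0045,0,0,0],[0.0088,0,-0.0045,0,0,0],[0.0088,0,-0.0045,0,0,0],[0,0,0,0,0,0],[0.0018,0,-0.0009,0,0,0],[0.0008,0,-0.0004,0,0,0],[0,0,0,0,0,0]]

```text
time_s: 28.7
ee_pos: [0.4756, 0.3295, 0.0162]
eef_rot: [0.004, 1.079, 0.563]
force: [-0.1, 0.0, -1.7]
grip_width: 0.0117
```

```bash
python3 - <<'E'
from h import *
print(fmt(tool()[:3]))
f=[]
for i in range(6): f.append(np.array(get_obs()['force'])); s=camera('side')
print(np.mean(f,0))
crop(s['pixels'],180,100,280,190,7,'s17.png',10)
E
```

```text
[[ 0.3993 -0.531   0.7474  0.4756]
 [ 0.2523  0.8474  0.4672  0.3295]
 [-0.8814  0.002   0.4723  0.0162]]
[ 0.02130946  0.16009043 -1.05393476]
```

View pics/s17.png

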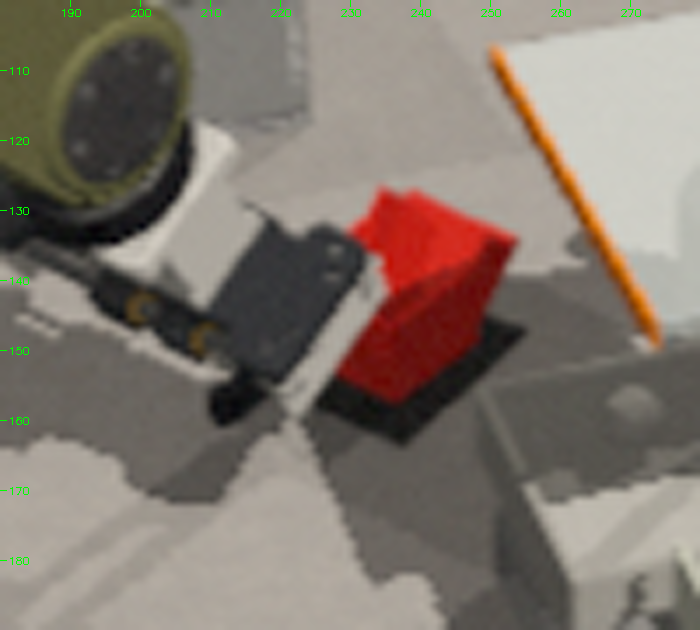

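Emit:
step_arm:
  motion:
    - [[0.0009,0,-0.0005,0,0,0],[0,0,0,0,0,0],[0,0,0,0,0,0]]

```text
time_s: 29.38
ee_pos: [0.4758, 0.3296, 0.0156]
eef_rot: [0.004, 1.078, 0.563]
force: [-3.3, -3.0, 6.3]
grip_width: 0.0115
```

```bash
python3 - <<'E'
from h import *
f=[]
for i in range(6): f.append(np.array(get_obs()['force'])); s=camera('side')
print(fmt(tool()[2,3]),np.mean(f,0))
E
```

```text
0.0156 [-3.71800928 -2.54689607  6.56027873]
```

Emit:
step_arm:
  motion:
    - [[-0.0004,0,0.0002,0,0,0],[0,0,0,0,0,0],[0,0,0,0,0,0]]

```text
time_s: 30.05
ee_pos: [0.4757, 0.3296, 0.0156]
eef_rot: [0.004, 1.079, 0.564]
force: [-1.0, -0.3, 2.7]
grip_width: 0.0117
```

Emit:
step_arm:
  motion:
    - [[0,0,0,0,0,0],[0,0,0,0,0,0],[0,0,0,0,0,0],[0,0,0,0,0,0],[-0.01,0,0,0,0,0],[-0.02,0,0,0,0,0],[-0.03,0,0,0,0,0],[-0.04,0,0,0,0,0],[-0.04,0,0,0,0,0],[-0.04,0,0,0,0,0]]
  fingers: 0.05

```text
time_s: 31.3
ee_pos: [0.4028, 0.2835, 0.1757]
eef_rot: [0.004, 1.079, 0.563]
force: [0.5, -0.5, -0.3]
grip_width: 0.05
```

```bash
python3 - <<'E'
from h import *
print(fmt(tool()[:3]))
s=camera('side');t=camera('top')
crop(s['pixels'],170,90,340,240,4,'s18.png',10)
crop(t['pixels'],110,110,260,240,5,'t18.png',10)
crop(t['pixels'],255,110,395,285,4,'t18b.png',10)
E
```

```text
[[ 0.3995 -0.5309  0.7474  0.4028]
 [ 0.2524  0.8474  0.4671  0.2835]
 [-0.8813  0.002   0.4725  0.1757]]
```

View pics/s18.png

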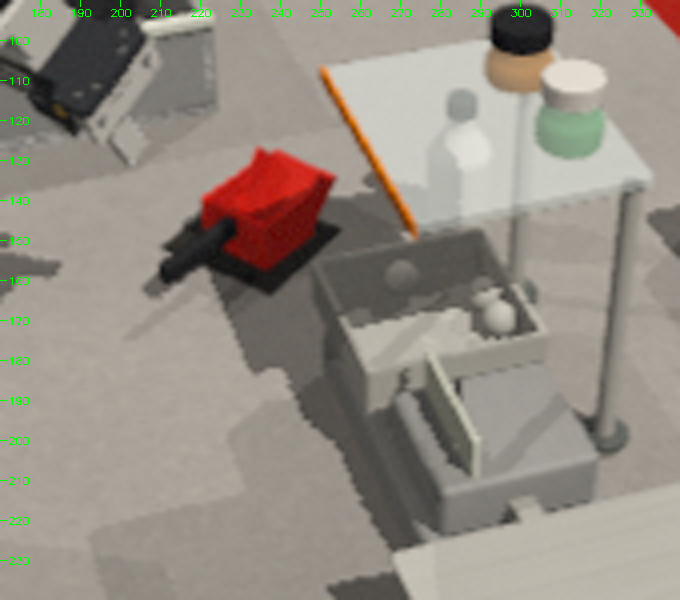

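View pics/t18.png

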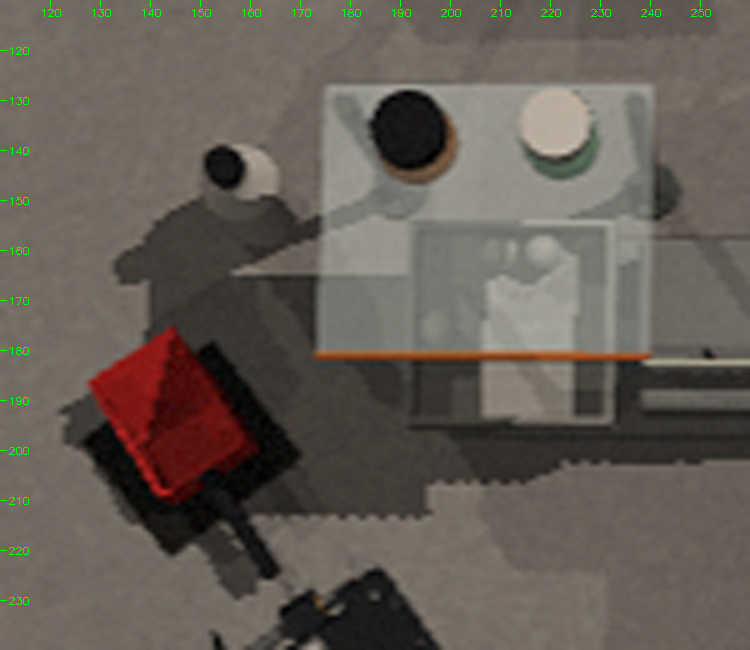

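View pics/t18b.png

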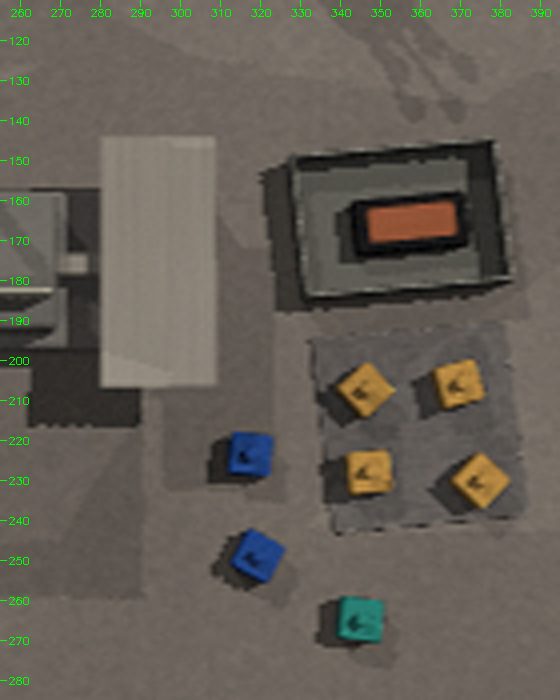

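```bash
python3 - <<'E'
from h import *
t=camera('top')
for n,u,v in [('A',346.5,207.5),('B',369.5,206),('C',347.3,228),('D',375,230)]: print(n,onz(t,u,v,.027))
E=plan([.40,.10,.25],RT(10,0),8)
E=plan([.40,-.24,.25],RT(-30,0),8,T=E)
E
```

```text
A [ 0.47850069 -0.28491152  0.027     ]
B [ 0.4815328  -0.35901206  0.027     ]
C [ 0.41236145 -0.28421238  0.027     ]
D [ 0.40386502 -0.37222952  0.027     ]
8 rows, dist 0.1984 rot 35.81
[-0.0141, -0.0192, -0.0067, 2.7, 3.5, -0.7]
[-0.0135, -0.0197, -0.0066, 2.7, 3.5, -0.7]
[-0.0129, -0.0202, -0.0065, 2.7, 3.5, -0.7]
[-0.0122, -0.0206, -0.0063, 2.7, 3.5, -0.7]
[-0.0116, -0.0211, -0.006, 2.7, 3.5, -0.7]
[-0.011, -0.0215, -0.0057, 2.7, 3.5, -0.7]
[-0.0104, -0.0219, -0.0054, 2.7, 3.5, -0.7]
[-0.0098, -0.0222, -0.0049, 2.7, 3.5, -0.7]
8 rows, dist 0.3400 rot 40.00
[0.0, -0.0419, -0.0074, 5.0, 0.0, 0.0]
[0.0, -0.0423, -0.0037, 5.0, 0.0, 0.0]
[0.0, -0.0425, -0.0, 5.0, 0.0, 0.0]
[0.0, -0.0423, 0.0037, 5.0, 0.0, 0.0]
[0.0, -0.0419, 0.0074, 5.0, 0.0, 0.0]
[0.0, -0.0411, 0.011, 5.0, 0.0, 0.0]
[0.0, -0.0399, 0.0145, 5.0, 0.0, 0.0]
[0.0, -0.0385, 0.018, 5.0, 0.0, 0.0]
```

Emit:
step_arm:
  motion:
    - [[-0.014,-0.019,-0.0067,2.7,3.5,-0.7],[-0.0135,-0.02,-0.0066,2.7,3.5,-0.7],[-0.013,-0.02,-0.0065,2.7,3.5,-0.7],[-0.012,-0.0206,-0.0063,2.7,3.5,-0.7],[-0.0116,-0.021,-0.006,2.7,3.5,-0.7],[-0.011,-0.0215,-0.0057,2.7,3.5,-0.7],[-0.0104,-0.022,-0.0054,2.7,3.5,-0.7],[-0.01,-0.022,-0.005,2.7,3.5,-0.7]]

```text
time_s: 32.45
ee_pos: [0.4, 0.0997, 0.2477]
eef_rot: [-2.863, 1.564, -2.691]
force: [0.1, -0.1, 0.7]
grip_width: 0.0498
```

Emit:
step_arm:
  motion:
    - [[0,-0.042,-0.0074,5,0,0],[0,-0.042,-0.0037,5,0,0],[0,-0.0425,0,5,0,0],[0,-0.042,0.0037,5,0,0],[0,-0.042,0.0074,5,0,0],[0,-0.041,0.011,5,0,0],[0,-0.04,0.0145,5,0,0],[0,-0.0385,0.018,5,0,0],[0,0,0,0,0,0]]

```text
time_s: 33.58
ee_pos: [0.3995, -0.241, 0.2476]
eef_rot: [-2.436, 1.565, -2.963]
force: [-0.5, 0.2, -0.8]
grip_width: 0.0497
```

```bash
python3 - <<'E'
from h import *
T=tool();c=camera('wrist');print(fmt(T))
for n,p in dict(A=(.4785,-.285,.027),B=(.4815,-.359,.027),C=(.4124,-.2842,.027),D=(.4039,-.3722,.027)).items(): print(n,wproj(c,T,p))
cv2.imwrite('pics/w20.png',cv2.resize(c['pixels'][:,:,::-1],None,fx=1.5,fy=1.5))
crop(c['pixels'],110,140,270,290,5,'w20b.png')
E
```

```text
[[-5.200e-03  5.034e-01  8.640e-01  3.995e-01]
 [-9.000e-04  8.640e-01 -5.034e-01 -2.410e-01]
 [-1.000e+00 -3.500e-03 -4.100e-03  2.476e-01]
 [ 0.000e+00  0.000e+00  0.000e+00  1.000e+00]]
A (np.float64(259.28784721964104), np.float64(232.34434828104267))
B (np.float64(217.68880448470586), np.float64(256.50416976628964))
C (np.float64(235.9264762556842), np.float64(193.82048255491247))
D (np.float64(181.74495560442165), np.float64(218.3233952060662))
```

View pics/w20.png

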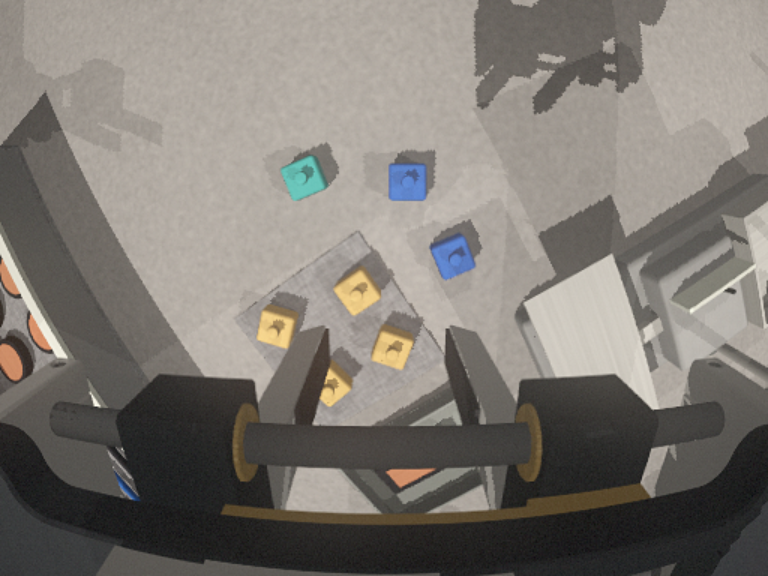

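View pics/w20b.png

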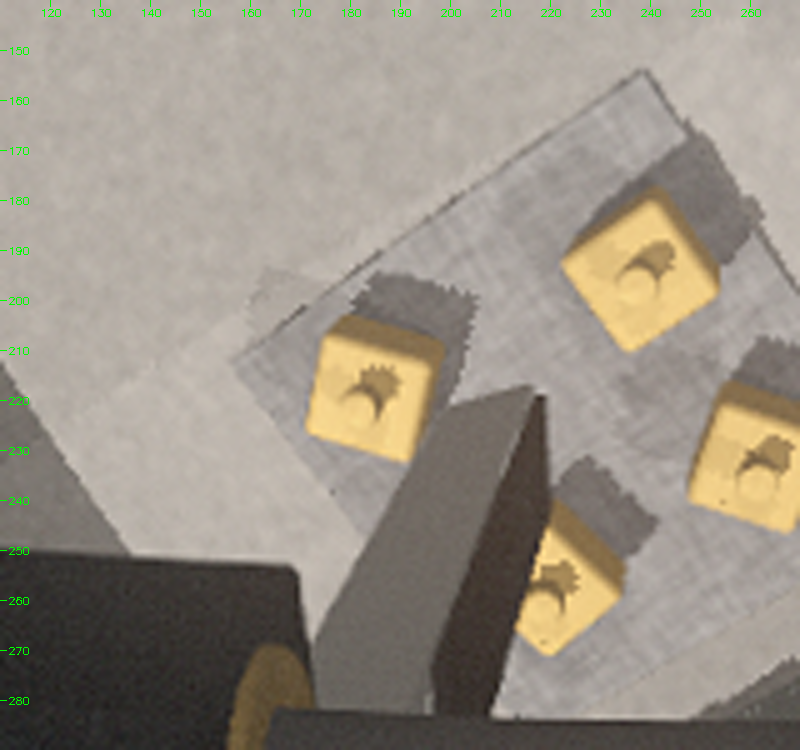

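```bash
python3 - <<'E'
from h import *
np.set_printoptions(precision=4,suppress=True)
T=tool();c=camera('wrist');crop(c['pixels'],220,160,300,270,7,'w21.png')
def sq(n,l):
    a=np.array([wonz(c,T,110+u/5,140+v/5,.027)[:2] for u,v in l]); e=np.roll(a,-1,0)-a
    print(n,a.mean(0),np.linalg.norm(e,axis=1),np.degrees(np.arctan2(e[:,1],e[:,0]))%90)
sq('C',[(562,267),(660,203),(718,297),(630,352)])
sq('D',[(327,335),(440,362),(407,462),(307,430)])
E
```

```text
C [ 0.4172 -0.2815] [0.0331 0.0312 0.0298 0.031 ] [3.236  0.5054 2.8558 6.7404]
D [ 0.4076 -0.3692] [0.0342 0.0334 0.0315 0.0308] [46.6964 38.8764 42.4437 43.3918]
```

View pics/w21.png

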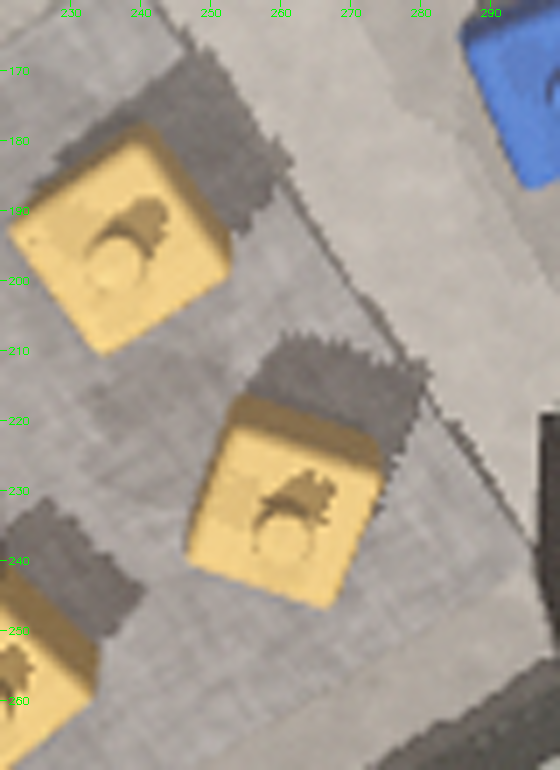

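```bash
python3 - <<'E'
from h import *
np.set_printoptions(precision=4,suppress=True)
T=tool();c=camera('wrist')
def sq(n,l):
    a=np.array([wonz(c,T,220+u/7,160+v/7,.027)[:2] for u,v in l]); e=np.roll(a,-1,0)-a
    print(n,a.mean(0),np.linalg.norm(e,axis=1),np.degrees(np.arctan2(e[:,1],e[:,0]))%90)
sq('C',[(10,232),(135,143),(230,268),(103,355)])
sq('A',[(232,425),(383,475),(328,608),(187,560)])
E
```

```text
C [ 0.4163 -0.2823] [0.0311 0.0316 0.0316 0.0314] [5.5503 6.1038 5.3313 5.2018]
A [ 0.4824 -0.2828] [0.0329 0.0321 0.0316 0.0316] [40.4846 39.904  39.4892 42.3593]
```

```bash
python3 - <<'E'
from h import *
E=plan([.4163,-.2823,.09],RT(5.5,0),6)
E
```

```text
6 rows, dist 0.1653 rot 35.46
[0.0264, -0.0049, 0.0061, -5.91, -0.03, 0.02]
[0.0264, -0.0055, 0.0055, -5.91, -0.03, 0.02]
[0.0264, -0.006, 0.0049, -5.91, -0.03, 0.02]
[0.0264, -0.0065, 0.0043, -5.91, -0.03, 0.02]
[0.0264, -0.0069, 0.0036, -5.91, -0.03, 0.02]
[0.0264, -0.0073, 0.0028, -5.91, -0.03, 0.02]
```

Emit:
step_arm:
  motion:
    - [[0.0264,-0.005,0.006,-5.9,0,0],[0.0264,-0.0055,0.0055,-5.9,0,0],[0.0264,-0.006,0.005,-5.9,0,0],[0.0264,-0.0065,0.0043,-5.9,0,0],[0.0264,-0.007,0.0036,-5.9,0,0],[0.0264,-0.0073,0.0028,-5.9,0,0],[0,0,0,0,0,0],[0,0,0,0,0,0]]
  fingers: 0.056

```text
time_s: 34.72
ee_pos: [0.4166, -0.2828, 0.0918]
eef_rot: [-2.345, 1.567, -2.252]
force: [0.1, -0.7, 0.2]
grip_width: 0.056
```

```bash
python3 - <<'E'
from h import *
T=tool();c=camera('wrist');print(fmt(T[:3]),get_obs()['qpos'])
print(wproj(c,T,(.4163,-.2823,.027)))
crop(c['pixels'],180,170,330,300,5,'w22.png')
E=plan([.4163,-.2823,.007],RT(5.5,0),6)
E
```

```text
[[-0.0023 -0.0926  0.9957  0.4166]
 [-0.0028  0.9957  0.0926 -0.2828]
 [-1.     -0.0026 -0.0025  0.0918]] [-0.6674095   0.32622256  1.77130235 -0.00424651  1.04346841 -2.32908249]
(np.float64(258.67274149906046), np.float64(201.84343661104245))
6 rows, dist 0.0851 rot 0.27
[0.0142, 0.0002, -0.0, -0.03, -0.02, 0.03]
[0.0142, 0.0002, -0.0, -0.03, -0.02, 0.03]
[0.0142, 0.0001, -0.0, -0.03, -0.02, 0.03]
[0.0142, 0.0001, -0.0, -0.03, -0.02, 0.03]
[0.0142, 0.0001, -0.0, -0.03, -0.02, 0.03]
[0.0142, 0.0001, -0.0, -0.03, -0.02, 0.03]
```

View pics/w22.png

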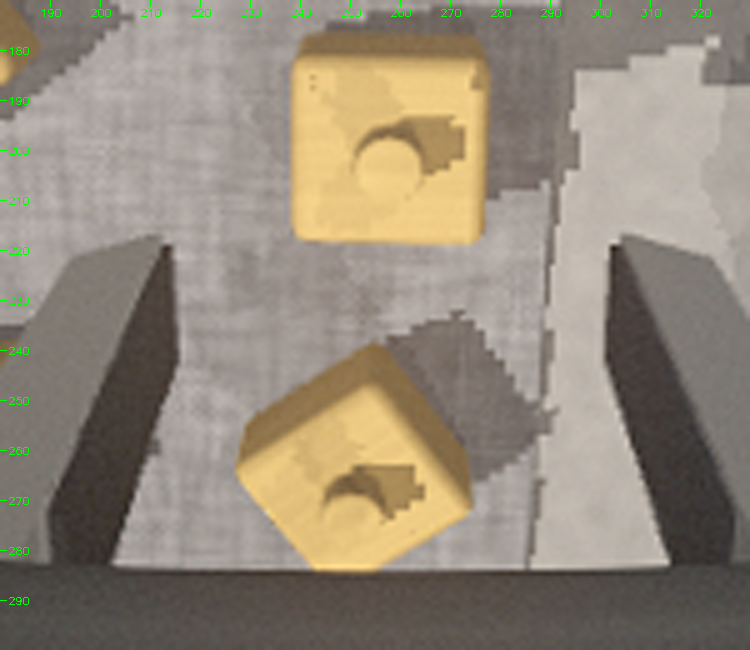

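Emit:
step_arm:
  motion:
    - [[0.02,0,-0.001,0,0,0],[0.025,0,0,0,0,0],[0.02,0,0,0,0,0],[0.013,0,0,0,0,0],[0.006,0,0,0,0,0],[0,0,0,0,0,0],[0,0,0,0,0,0]]

```text
time_s: 35.65
ee_pos: [0.4152, -0.2838, 0.0075]
eef_rot: [-2.321, 1.567, -2.227]
force: [-0.2, 0.6, 0.4]
grip_width: 0.0563
```

Emit:
step_arm:
  motion:
    - [[0,0,0,0,0,0],[0,0,0,0,0,0],[0,0,0,0,0,0],[0,0,0,0,0,0],[0,0,0,0,0,0],[0,0,0,0,0,0]]
  fingers: 0.02
  squeeze: 25

```text
time_s: 36.4
ee_pos: [0.4149, -0.2836, 0.007]
eef_rot: [-2.545, 1.567, -2.451]
force: [-0.9, 1.4, 4.5]
grip_width: 0.0337
```

```bash
python3 - <<'E'
from h import *
T=tool();T[2,3]+=.12
E=plan([.635,-.118,.15],RT(-2,0),7,T=T)
E
```

```text
7 rows, dist 0.2764 rot 7.38
[-0.0034, 0.0206, 0.0335, 1.05, -0.02, 0.02]
[-0.0034, 0.0212, 0.0331, 1.05, -0.02, 0.02]
[-0.0034, 0.0218, 0.0327, 1.05, -0.02, 0.02]
[-0.0034, 0.0224, 0.0323, 1.05, -0.02, 0.02]
[-0.0033, 0.023, 0.0319, 1.05, -0.02, 0.02]
[-0.0033, 0.0236, 0.0315, 1.05, -0.02, 0.02]
[-0.0033, 0.0242, 0.031, 1.05, -0.02, 0.02]
```

Emit:
step_arm:
  motion:
    - [[-0.02,0,0,0,0,0],[-0.05,0,0,0,0,0],[-0.05,0,0,0,0,0],[-0.0034,0.0206,0.0335,1.05,0,0],[-0.0034,0.021,0.033,1.05,0,0],[-0.0034,0.022,0.0327,1.05,0,0],[-0.0034,0.0224,0.0323,1.05,0,0],[-0.0033,0.023,0.032,1.05,0,0],[-0.0033,0.0236,0.0315,1.05,0,0],[-0.0033,0.024,0.031,1.05,0,0],[0,0,0,0,0,0]]

```text
time_s: 37.78
ee_pos: [0.6362, -0.1161, 0.1485]
eef_rot: [-2.604, 1.567, -2.636]
force: [0.1, -0.8, -1.7]
grip_width: 0.0339
```

```bash
python3 - <<'E'
from h import *
T=tool();s=camera('side');t=camera('top');print(fmt(T[:3]),get_obs()['qpos'])
crop(s['pixels'],240,140,400,290,5,'s23.png')
for z in (.059,.07,.081): print(z,[np.round(proj(s,dpt(x,y-.26,z)),1).tolist() for x,y in [(-.1,-.045),(.1,-.045),(-.1,.045)]])
E=plan([.635,-.118,.095],RT(-2,0),4)
E
```

```text
[[-0.0036  0.0322  0.9995  0.6362]
 [-0.002   0.9995 -0.0322 -0.1161]
 [-1.     -0.0021 -0.0035  0.1485]] [-0.23896631  0.56207174  1.28391677 -0.00324592  1.29922302 -1.77510755]
0.059 [[279.0, 262.2], [357.1, 241.5], [266.5, 234.6]]
0.07 [[279.2, 259.2], [357.7, 238.5], [266.6, 231.5]]
0.081 [[279.3, 256.1], [358.4, 235.4], [266.6, 228.4]]
4 rows, dist 0.0535 rot 0.28
[0.0134, -0.0, 0.0001, 0.02, -0.06, 0.03]
[0.0134, -0.0, 0.0001, 0.02, -0.06, 0.03]
[0.0134, -0.0, 0.0001, 0.02, -0.06, 0.03]
[0.0134, -0.0, 0.0001, 0.02, -0.06, 0.03]
```

View pics/s23.png

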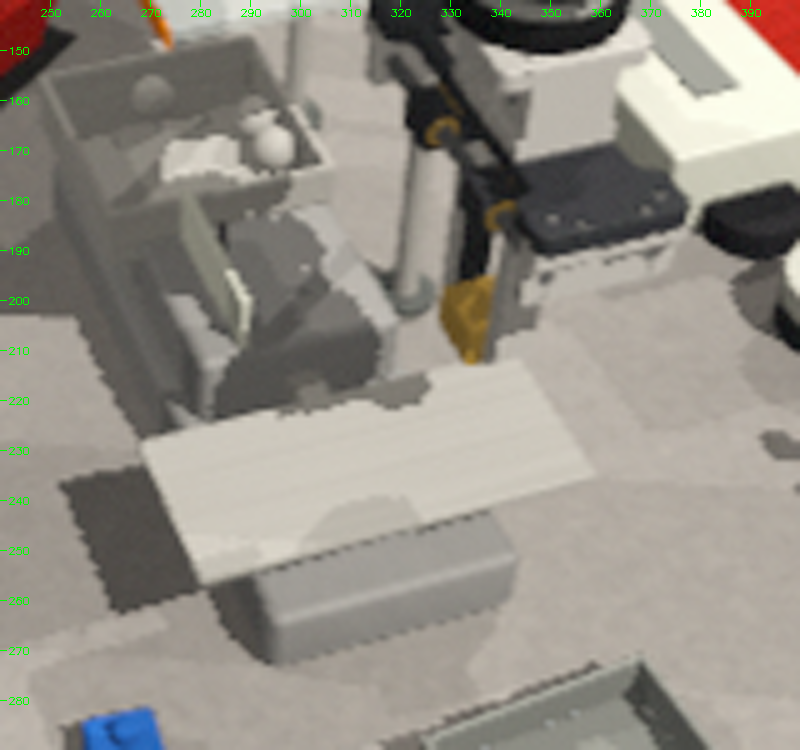

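Emit:
step_arm:
  motion:
    - [[0.02,0,0,0,0,0],[0.02,0,0,0,0,0],[0.012,0,0,0,0,0],[0.007,0,0,0,0,0],[0.003,0,0,0,0,0],[0,0,0,0,0,0],[0,0,0,0,0,0]]

```text
time_s: 38.75
ee_pos: [0.6352, -0.1181, 0.0878]
eef_rot: [-2.293, 1.567, -2.327]
force: [-0.2, 0.1, -0.1]
grip_width: 0.0335
```

```bash
python3 - <<'E'
from h import *
f=[]
for i in range(5): f.append(np.array(get_obs()['force'])); s=camera('side')
print(fmt(tool()[2,3]),np.mean(f,0))
crop(s['pixels'],260,170,370,270,7,'s24.png')
E
```

```text
0.0875 [-0.11170187  0.09659708 -0.40812992]
```

View pics/s24.png

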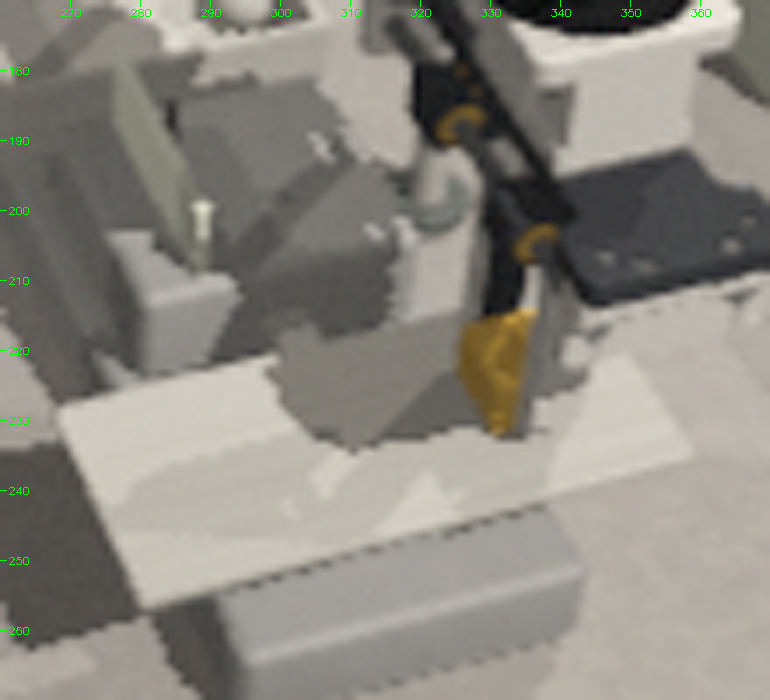

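Emit:
step_arm:
  motion:
    - [[0.002,0,0,0,0,0],[0,0,0,0,0,0],[0,0,0,0,0,0]]

```text
time_s: 39.38
ee_pos: [0.6349, -0.118, 0.0852]
eef_rot: [-2.496, 1.567, -2.531]
force: [0.0, -0.9, -1.3]
grip_width: 0.0337
```

Emit:
step_arm:
  motion:
    - [[0,0,0,0,0,0],[0,0,0,0,0,0],[0,0,0,0,0,0],[-0.01,0,0,0,0,0],[-0.03,0,0,0,0,0],[-0.04,0,0,0,0,0],[-0.04,0,0,0,0,0],[-0.04,0,0,0,0,0]]
  fingers: 0.05

```text
time_s: 40.38
ee_pos: [0.6353, -0.1176, 0.2476]
eef_rot: [-2.269, 1.567, -2.304]
force: [0.2, -0.3, -0.2]
grip_width: 0.0498
```

```bash
python3 - <<'E'
from h import *
s=camera('side')
crop(s['pixels'],220,150,420,370,3,'s25.png')
T=tool();print(fmt(T[:3]))
plan([.42,-.25,.25],RT(-49.5,0),8)
E
```

```text
[[ 0.005   0.0343  0.9994  0.6365]
 [-0.0043  0.9994 -0.0343 -0.1179]
 [-1.     -0.0041  0.0052  0.2536]]
8 rows, dist 0.2537 rot 47.54
[0.0004, -0.0174, -0.0265, 5.94, 0.05, 0.01]
[0.0004, -0.0201, -0.0245, 5.94, 0.05, 0.01]
[0.0004, -0.0225, -0.0223, 5.94, 0.05, 0.01]
[0.0004, -0.0247, -0.0199, 5.94, 0.05, 0.01]
[0.0004, -0.0266, -0.0172, 5.94, 0.05, 0.01]
[0.0004, -0.0283, -0.0144, 5.94, 0.05, 0.01]
[0.0005, -0.0296, -0.0114, 5.94, 0.05, 0.01]
[0.0005, -0.0306, -0.0082, 5.94, 0.05, 0.01]
```

View pics/s25.png

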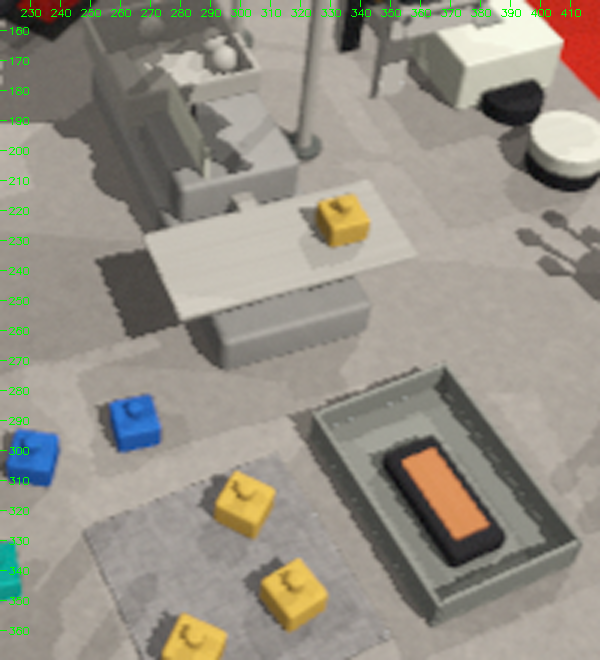

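Emit:
step_arm:
  motion:
    - [[0,-0.0174,-0.0265,5.95,0,0],[0,-0.02,-0.0245,5.95,0,0],[0,-0.0225,-0.0223,5.95,0,0],[0,-0.0247,-0.02,5.95,0,0],[0,-0.0266,-0.0172,5.95,0,0],[0,-0.0283,-0.0144,5.95,0,0],[0,-0.0296,-0.0114,5.95,0,0],[0,-0.0306,-0.0082,5.95,0,0],[0,0,0,0,0,0]]

```text
time_s: 41.55
ee_pos: [0.4178, -0.2502, 0.2472]
eef_rot: [-1.262, 1.567, -2.13]
force: [0.7, 0.1, 0.9]
grip_width: 0.0498
```

```bash
python3 - <<'E'
from h import *
T=tool();c=camera('wrist');print(fmt(T[:3]))
for n,p in dict(A=(.4824,-.2828,.027),B=(.485,-.357,.027),D=(.4076,-.3692,.027)).items(): print(n,wproj(c,T,p))
crop(c['pixels'],120,140,320,290,4,'w26.png')
plan([.4824,-.2828,.09],RT(-49.5,0),4)
E
```

```text
[[-0.002   0.7629  0.6466  0.4178]
 [-0.0032  0.6466 -0.7629 -0.2502]
 [-1.     -0.0036  0.0011  0.2472]]
A (np.float64(277.88162161941636), np.float64(216.09571606566172))
B (np.float64(246.06281484141454), np.float64(252.99545530236213))
D (np.float64(199.85602838849917), np.float64(227.14657346625006))
4 rows, dist 0.1726 rot 0.22
[0.0392, 0.0069, 0.0166, -0.02, 0.01, 0.05]
[0.0392, 0.0069, 0.0166, -0.02, 0.01, 0.05]
[0.0392, 0.0068, 0.0166, -0.02, 0.01, 0.05]
[0.0392, 0.0068, 0.0166, -0.02, 0.01, 0.05]
```

View pics/w26.png

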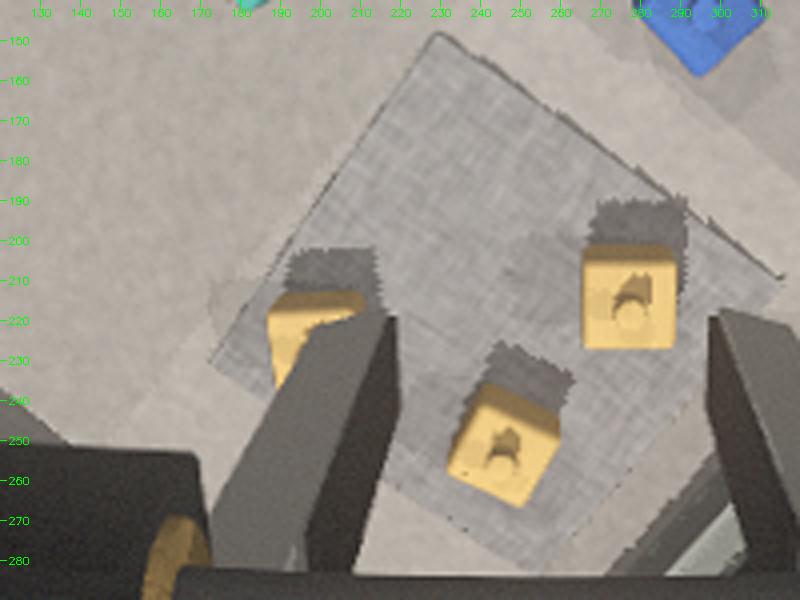

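Emit:
step_arm:
  motion:
    - [[0.039,0.007,0.0166,0,0,0],[0.039,0.007,0.0166,0,0,0],[0.039,0.0068,0.0166,0,0,0],[0.039,0.0068,0.0166,0,0,0],[0,0,0,0,0,0],[0,0,0,0,0,0]]
  fingers: 0.054

```text
time_s: 42.35
ee_pos: [0.4829, -0.2822, 0.0915]
eef_rot: [-1.295, 1.567, -2.159]
force: [-0.2, -0.7, -0.2]
grip_width: 0.0539
```

```bash
python3 - <<'E'
from h import *
T=tool();c=camera('wrist');print(fmt(T[:3]))
print(wproj(c,T,(.4824,-.2828,.027)))
crop(c['pixels'],180,170,330,300,5,'w27.png')
plan([.4824,-.2828,.007],RT(-49.5,0),5)
# B angle from previous view
T2=T.copy(); T2[:3,3]=[.4178,-.2502,.2472]; T2[:3,:3]=np.array([[-.002,.7629,.6466],[-.0032,.6466,-.7629],[-1,-.0036,.0011]])
a=np.array([wonz(c,T2,120+u/4,140+v/4,.027)[:2] for u,v in [(490,398),(560,430),(522,507),(447,473)]]); e=np.roll(a,-1,0)-a
print('B',a.mean(0),np.linalg.norm(e,axis=1),np.degrees(np.arctan2(e[:,1],e[:,0]))%90)
E
```

```text
[[-0.002   0.7604  0.6495  0.4829]
 [-0.003   0.6495 -0.7604 -0.2822]
 [-1.     -0.0035  0.001   0.0915]]
(np.float64(256.862520847173), np.float64(202.13965568205413))
5 rows, dist 0.0850 rot 0.21
[0.017, -0.0001, -0.0, -0.0, 0.02, 0.04]
[0.017, -0.0001, -0.0, -0.0, 0.02, 0.04]
[0.017, -0.0001, -0.0, -0.0, 0.02, 0.04]
[0.017, -0.0001, -0.0, -0.0, 0.02, 0.04]
[0.017, -0.0001, -0.0, -0.0, 0.02, 0.04]
B [ 0.48528743 -0.35717266] [0.02863168 0.03561157 0.0315     0.03534056] [13.59940482 16.56518066 13.16617969 11.93755663]
```

View pics/w27.png

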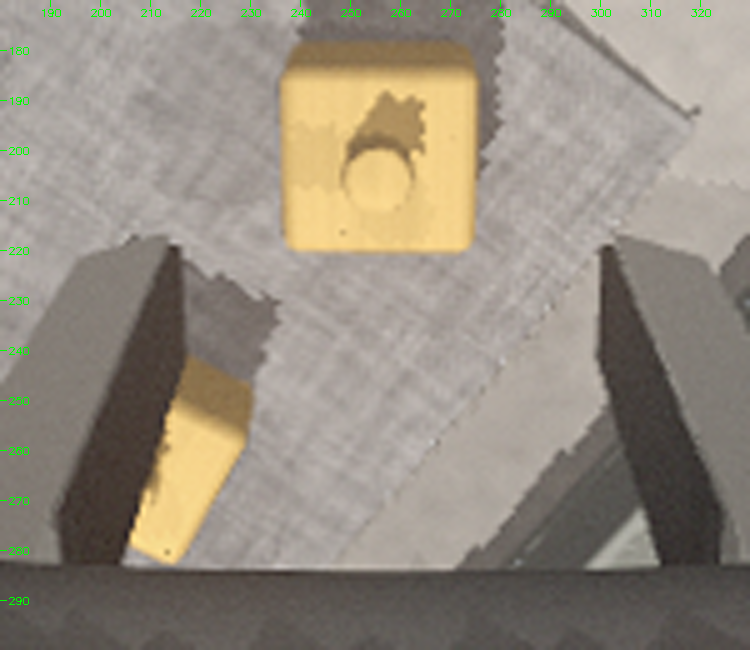

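Weight A centred and square (top face centre ≈(256,202) as predicted). Descend and grip.

Emit:
step_arm:
  motion:
    - [[0.02,0,0,0,0,0],[0.025,0,0,0,0,0],[0.02,0,0,0,0,0],[0.014,0,0,0,0,0],[0.006,0,0,0,0,0],[0,0,0,0,0,0],[0,0,0,0,0,0]]

```text
time_s: 43.28
ee_pos: [0.4825, -0.2829, 0.0059]
eef_rot: [-1.317, 1.567, -2.182]
force: [-0.8, -0.3, -0.1]
grip_width: 0.0537
```

Emit:
step_arm:
  motion:
    - [[0,0,0,0,0,0],[0,0,0,0,0,0],[0,0,0,0,0,0],[0,0,0,0,0,0],[0,0,0,0,0,0],[0,0,0,0,0,0]]
  fingers: 0.02
  squeeze: 25

```text
time_s: 44.02
ee_pos: [0.4822, -0.2827, 0.0053]
eef_rot: [-1.579, 1.567, -2.444]
force: [-1.0, 0.2, 5.6]
grip_width: 0.0336
```

```bash
python3 - <<'E'
from h import *
T=tool();T[2,3]+=.12
E=plan([.582,-.118,.15],RT(-2,0),7,T=T)
E
```

```text
7 rows, dist 0.1941 rot 47.57
[-0.0036, 0.0261, -0.0087, -6.8, -0.01, 0.03]
[-0.0036, 0.0269, -0.0055, -6.8, -0.01, 0.03]
[-0.0036, 0.0274, -0.0023, -6.8, -0.01, 0.03]
[-0.0036, 0.0275, 0.001, -6.8, -0.01, 0.03]
[-0.0036, 0.0272, 0.0042, -6.8, -0.01, 0.03]
[-0.0036, 0.0265, 0.0074, -6.8, -0.01, 0.03]
[-0.0035, 0.0254, 0.0105, -6.8, -0.01, 0.03]
```

Emit:
step_arm:
  motion:
    - [[-0.02,0,0,0,0,0],[-0.05,0,0,0,0,0],[-0.05,0,0,0,0,0],[-0.0036,0.026,-0.0087,-6.8,0,0],[-0.0036,0.027,-0.0055,-6.8,0,0],[-0.0036,0.0274,-0.0023,-6.8,0,0],[-0.0036,0.0275,0.001,-6.8,0,0],[-0.0036,0.0272,0.0042,-6.8,0,0],[-0.0036,0.0265,0.0074,-6.8,0,0],[-0.0035,0.0254,0.0105,-6.8,0,0],[0,0,0,0,0,0],[0,0,0,0,0,0]]

```text
time_s: 45.52
ee_pos: [0.5818, -0.118, 0.1491]
eef_rot: [-2.594, 1.566, -2.63]
force: [-0.2, 0.1, -1.3]
grip_width: 0.0338
```

```bash
python3 - <<'E'
from h import *
T=tool();s=camera('side');print(fmt(T[:3]))
crop(s['pixels'],240,160,380,280,5,'s28.png')
plan([.582,-.118,.085],RT(-2,0),4)
E
```

```text
[[-0.0039  0.0363  0.9993  0.5818]
 [-0.0022  0.9993 -0.0363 -0.118 ]
 [-1.     -0.0023 -0.0038  0.1491]]
4 rows, dist 0.0642 rot 0.26
[0.0161, 0.0001, 0.0001, -0.02, -0.05, 0.03]
[0.0161, 0.0001, 0.0001, -0.02, -0.05, 0.03]
[0.0161, 0.0001, 0.0001, -0.02, -0.05, 0.03]
[0.0161, 0.0001, 0.0001, -0.02, -0.05, 0.03]
```

View pics/s28.png

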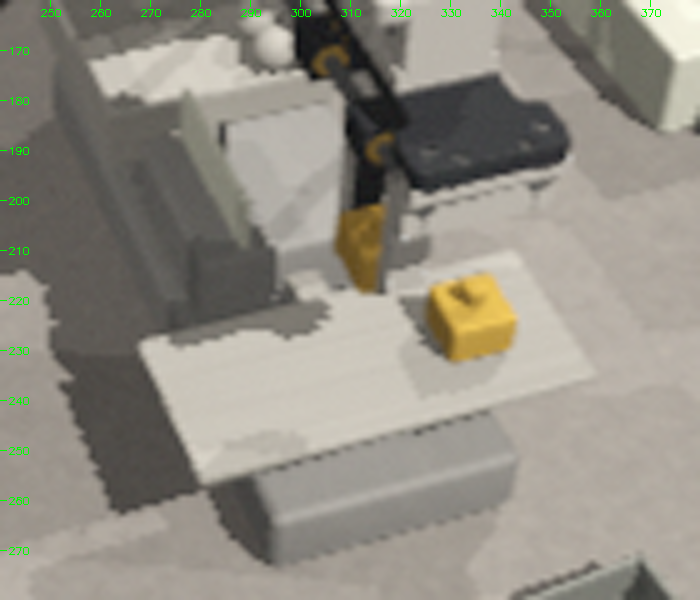

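Emit:
step_arm:
  motion:
    - [[0.02,0,0,0,0,0],[0.02,0,0,0,0,0],[0.014,0,0,0,0,0],[0.007,0,0,0,0,0],[0.003,0,0,0,0,0],[0.0015,0,0,0,0,0],[0,0,0,0,0,0],[0,0,0,0,0,0]]

```text
time_s: 46.58
ee_pos: [0.5822, -0.1178, 0.0844]
eef_rot: [-2.342, 1.567, -2.377]
force: [-0.1, -0.3, -0.2]
grip_width: 0.0337
```

Emit:
step_arm:
  motion:
    - [[0,0,0,0,0,0],[0,0,0,0,0,0],[0,0,0,0,0,0],[-0.01,0,0,0,0,0],[-0.03,0,0,0,0,0],[-0.04,0,0,0,0,0],[-0.04,0,0,0,0,0],[-0.045,0,0,0,0,0],[0,0,0,0,0,0]]
  fingers: 0.05

```text
time_s: 47.7
ee_pos: [0.5835, -0.1176, 0.2535]
eef_rot: [-0.817, 1.565, -0.851]
force: [-1.2, 0.2, -1.0]
grip_width: 0.0503
```

```bash
python3 - <<'E'
from h import *
s=camera('side')
crop(s['pixels'],220,150,420,370,3,'s29.png')
T=tool();print(fmt(T[:3]))
plan([.44,-.30,.25],RT(-76.5,0),9)
E
```

```text
[[-1.000e-04  3.430e-02  9.994e-01  5.829e-01]
 [-3.100e-03  9.994e-01 -3.430e-02 -1.174e-01]
 [-1.000e+00 -3.100e-03 -0.000e+00  2.508e-01]]
9 rows, dist 0.2318 rot 74.53
[0.0002, -0.0208, -0.0152, 8.28, 0.01, 0.02]
[0.0001, -0.0228, -0.012, 8.28, 0.01, 0.02]
[0.0001, -0.0243, -0.0086, 8.28, 0.01, 0.02]
[0.0001, -0.0253, -0.005, 8.28, 0.01, 0.02]
[0.0001, -0.0257, -0.0013, 8.28, 0.01, 0.02]
[0.0001, -0.0256, 0.0024, 8.28, 0.01, 0.02]
[0.0001, -0.025, 0.0061, 8.28, 0.01, 0.02]
[0.0001, -0.0239, 0.0096, 8.28, 0.01, 0.02]
[0.0001, -0.0223, 0.0129, 8.28, 0.01, 0.02]
```

View pics/s29.png

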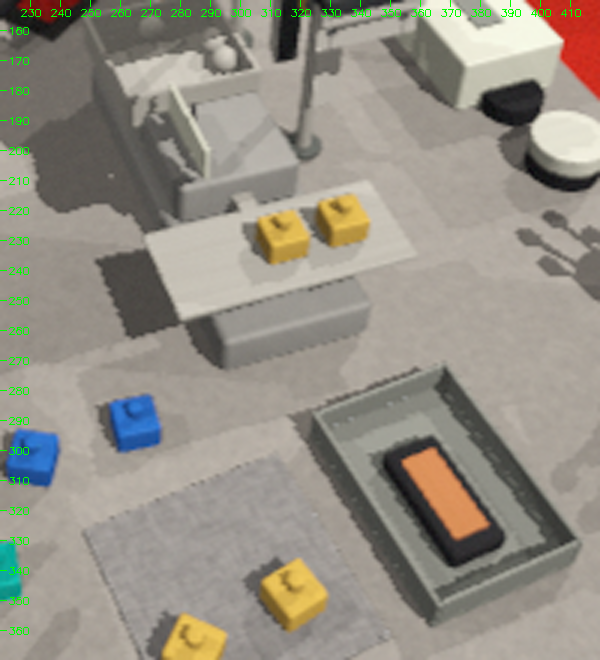

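Emit:
step_arm:
  motion:
    - [[0,-0.0208,-0.0152,8.3,0,0],[0,-0.0228,-0.012,8.3,0,0],[0,-0.0243,-0.0086,8.3,0,0],[0,-0.0253,-0.005,8.3,0,0],[0,-0.0257,-0.0013,8.3,0,0],[0,-0.0256,0.0024,8.3,0,0],[0,-0.025,0.006,8.3,0,0],[0,-0.024,0.0096,8.3,0,0],[0,-0.0223,0.013,8.3,0,0],[0,0,0,0,0,0],[0,0,0,0,0,0]]

```text
time_s: 49.12
ee_pos: [0.4395, -0.2993, 0.2494]
eef_rot: [-1.412, 1.567, -2.747]
force: [0.6, -0.0, 0.5]
grip_width: 0.0504
```

```bash
python3 - <<'E'
from h import *
T=tool();c=camera('wrist');print(fmt(T[:3]))
for n,p in dict(B=(.4853,-.3572,.027),D=(.4076,-.3692,.027)).items(): print(n,wproj(c,T,p))
crop(c['pixels'],170,150,350,290,4,'w30.png')
plan([.4853,-.3572,.09],RT(-76.5,0),4)
E
```

```text
[[-3.700e-03  9.724e-01  2.332e-01  4.395e-01]
 [-1.600e-03  2.332e-01 -9.724e-01 -2.993e-01]
 [-1.000e+00 -4.000e-03  6.000e-04  2.494e-01]]
B (np.float64(279.72311780934956), np.float64(216.10356469865454))
D (np.float64(224.81941967489018), np.float64(211.73918955564338))
4 rows, dist 0.1758 rot 0.23
[0.0399, 0.0079, 0.0167, -0.0, 0.01, 0.06]
[0.0399, 0.0078, 0.0167, -0.0, 0.01, 0.06]
[0.0399, 0.0078, 0.0168, -0.0, 0.01, 0.06]
[0.0399, 0.0077, 0.0168, -0.0, 0.01, 0.06]
```

View pics/w30.png

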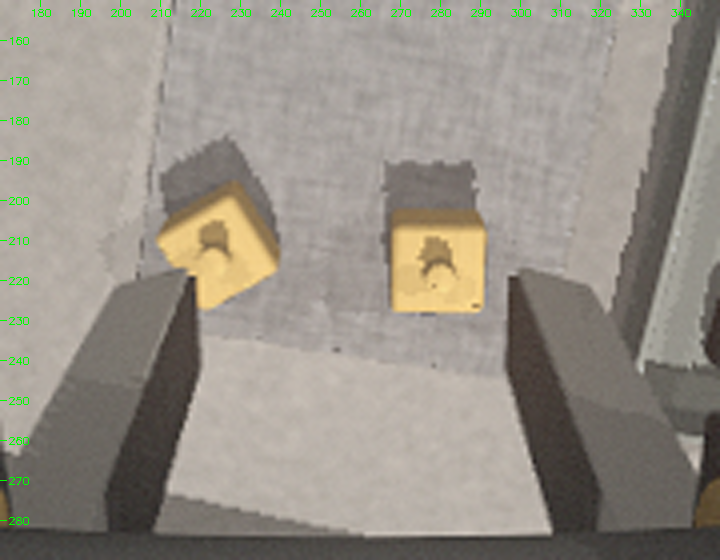

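Emit:
step_arm:
  motion:
    - [[0.04,0.0078,0.0167,0,0,0],[0.04,0.0078,0.0167,0,0,0],[0.04,0.0078,0.0168,0,0,0],[0.04,0.0078,0.0168,0,0,0],[0,0,0,0,0,0],[0,0,0,0,0,0]]
  fingers: 0.054

```text
time_s: 49.92
ee_pos: [0.4852, -0.3578, 0.0913]
eef_rot: [-0.833, 1.567, -2.17]
force: [-0.2, -0.1, 0.6]
grip_width: 0.054
```

```bash
python3 - <<'E'
from h import *
T=tool();c=camera('wrist');print(fmt(T[:3]))
print(wproj(c,T,(.4853,-.3572,.027)))
crop(c['pixels'],180,170,330,300,4,'w31.png')
plan([.4853,-.3572,.007],RT(-76.5,0),5)
E
```

```text
[[-0.0021  0.9727  0.2319  0.4852]
 [-0.003   0.2319 -0.9727 -0.3578]
 [-1.     -0.0027  0.0025  0.0913]]
(np.float64(257.8720933740858), np.float64(201.5164147667733))
5 rows, dist 0.0849 rot 0.25
[0.017, 0.0001, -0.0002, -0.02, 0.04, 0.02]
[0.017, 0.0001, -0.0002, -0.02, 0.04, 0.02]
[0.017, 0.0001, -0.0002, -0.02, 0.04, 0.02]
[0.017, 0.0001, -0.0002, -0.02, 0.04, 0.02]
[0.017, 0.0, -0.0002, -0.02, 0.04, 0.02]
```

View pics/w31.png

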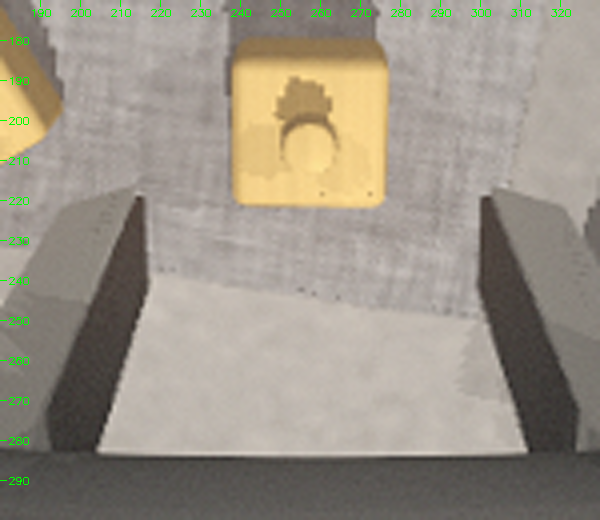

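Emit:
step_arm:
  motion:
    - [[0.02,0,0.0005,0,0,0],[0.025,0,0,0,0,0],[0.02,0,0,0,0,0],[0.013,0,0,0,0,0],[0.006,0,0,0,0,0],[0,0,0,0,0,0],[0,0,0,0,0,0]]

```text
time_s: 50.85
ee_pos: [0.4848, -0.3591, 0.0066]
eef_rot: [-0.906, 1.567, -2.244]
force: [0.0, -0.7, 0.5]
grip_width: 0.0543
```

Emit:
step_arm:
  motion:
    - [[0,0,0,0,0,0],[0,0,0,0,0,0],[0,0,0,0,0,0],[0,0,0,0,0,0],[0,0,0,0,0,0],[0,0,0,0,0,0]]
  fingers: 0.02
  squeeze: 25

```text
time_s: 51.6
ee_pos: [0.4846, -0.3589, 0.0061]
eef_rot: [-1.084, 1.567, -2.423]
force: [-1.3, 0.2, 4.2]
grip_width: 0.0336
```

```bash
python3 - <<'E'
from h import *
T=tool();print(fmt(T[:3,3]));T[2,3]+=.12
E=plan([.53,-.118,.15],RT(-2,0),9,T=T)
E
```

```text
[ 0.4846 -0.3589  0.0061]
9 rows, dist 0.2463 rot 74.67
[-0.0027, 0.0111, -0.0249, -8.3, -0.0, 0.03]
[-0.0027, 0.0145, -0.023, -8.3, -0.0, 0.03]
[-0.0027, 0.0177, -0.0207, -8.3, -0.0, 0.03]
[-0.0027, 0.0205, -0.0179, -8.3, -0.0, 0.03]
[-0.0027, 0.0229, -0.0148, -8.3, -0.0, 0.03]
[-0.0027, 0.0248, -0.0113, -8.3, -0.0, 0.03]
[-0.0027, 0.0262, -0.0076, -8.3, -0.0, 0.03]
[-0.0027, 0.027, -0.0038, -8.3, -0.0, 0.03]
[-0.0027, 0.0272, 0.0002, -8.3, -0.0, 0.03]
```

Emit:
step_arm:
  motion:
    - [[-0.02,0,0,0,0,0],[-0.05,0,0,0,0,0],[-0.05,0,0,0,0,0],[-0.0027,0.011,-0.025,-8.3,0,0],[-0.0027,0.0145,-0.023,-8.3,0,0],[-0.0027,0.0177,-0.0207,-8.3,0,0],[-0.0027,0.0205,-0.018,-8.3,0,0],[-0.0027,0.023,-0.0148,-8.3,0,0],[-0.0027,0.0248,-0.0113,-8.3,0,0],[-0.0027,0.0262,-0.0076,-8.3,0,0],[-0.0027,0.027,-0.0038,-8.3,0,0],[-0.0027,0.0272,0,-8.3,0,0]]

```text
time_s: 53.1
ee_pos: [0.53, -0.1164, 0.1508]
eef_rot: [-2.245, 1.567, -2.274]
force: [0.7, -0.5, -0.8]
grip_width: 0.0339
```

Emit:
step_arm:
  motion:
    - [[0,0,0,0,0,0],[0,0,0,0,0,0]]

```text
time_s: 53.35
ee_pos: [0.5298, -0.1178, 0.15]
eef_rot: [-2.341, 1.567, -2.378]
force: [0.0, 0.1, -1.4]
grip_width: 0.034
```

```bash
python3 - <<'E'
from h import *
T=tool();s=camera('side');print(fmt(T[:3]))
crop(s['pixels'],240,160,380,280,5,'s32.png')
plan([.53,-.118,.085],RT(-2,0),4)
E
```

```text
[[-0.0026  0.0366  0.9993  0.5298]
 [-0.0025  0.9993 -0.0366 -0.1178]
 [-1.     -0.0026 -0.0026  0.15  ]]
4 rows, dist 0.0649 rot 0.24
[0.0162, 0.0, 0.0001, -0.03, -0.04, 0.04]
[0.0162, 0.0, 0.0001, -0.03, -0.04, 0.04]
[0.0162, 0.0, 0.0001, -0.03, -0.04, 0.04]
[0.0162, 0.0, 0.0001, -0.03, -0.04, 0.04]
```

View pics/s32.png

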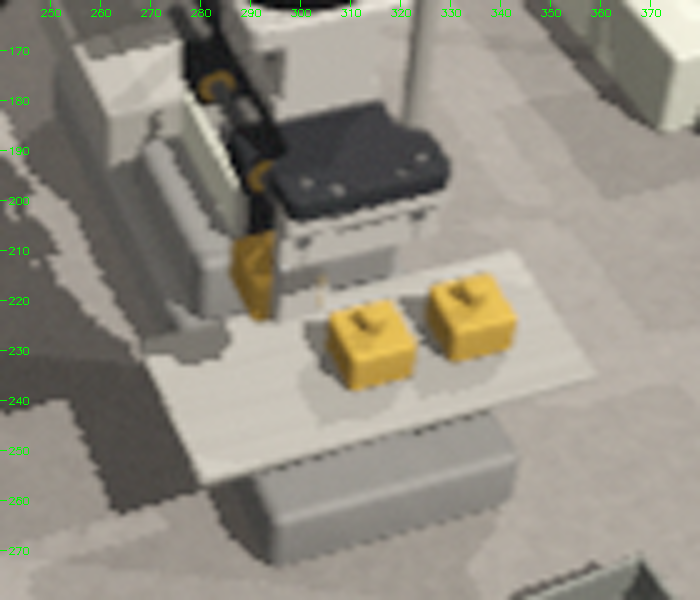

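Emit:
step_arm:
  motion:
    - [[0.02,0,0,0,0,0],[0.02,0,0,0,0,0],[0.014,0,0,0,0,0],[0.007,0,0,0,0,0],[0.004,0,0,0,0,0],[0.004,0,0,0,0,0],[0.005,0,0,0,0,0],[0,0,0,0,0,0],[0,0,0,0,0,0]]

```text
time_s: 54.52
ee_pos: [0.5298, -0.1175, 0.0757]
eef_rot: [-2.441, 1.567, -2.476]
force: [-0.3, 0.6, -0.0]
grip_width: 0.0338
```

Emit:
step_arm:
  motion:
    - [[0,0,0,0,0,0],[0,0,0,0,0,0],[0,0,0,0,0,0],[0,0,0,0,0,0],[-0.01,0,0,0,0,0],[-0.03,0,0,0,0,0],[-0.04,0,0,0,0,0],[-0.04,0,0,0,0,0],[-0.045,0,0,0,0,0]]
  fingers: 0.05

```text
time_s: 55.65
ee_pos: [0.5299, -0.117, 0.2425]
eef_rot: [-2.445, 1.567, -2.48]
force: [0.5, -0.6, 0.2]
grip_width: 0.0503
```

```bash
python3 - <<'E'
from h import *
T=tool();print(fmt(T[:3]))
plan([.36,-.15,.30],None,4)
E
```

```text
[[-0.003   0.0343  0.9994  0.5299]
 [-0.0023  0.9994 -0.0343 -0.117 ]
 [-1.     -0.0024 -0.0029  0.2425]]
4 rows, dist 0.1824 rot 0.00
[-0.0142, -0.0097, -0.0422, 0.0, 0.0, 0.0]
[-0.0142, -0.0097, -0.0422, 0.0, 0.0, 0.0]
[-0.0142, -0.0097, -0.0422, 0.0, 0.0, 0.0]
[-0.0142, -0.0097, -0.0422, 0.0, 0.0, 0.0]
```

Emit:
step_arm:
  motion:
    - [[-0.014,-0.01,-0.042,0,0,0],[-0.014,-0.01,-0.042,0,0,0],[-0.014,-0.01,-0.042,0,0,0],[-0.014,-0.01,-0.042,0,0,0],[0,0,0,0,0,0],[0,0,0,0,0,0],[0,0,0,0,0,0],[0,0,0,0,0,0],[0,0,0,0,0,0],[0,0,0,0,0,0],[0,0,0,0,0,0],[0,0,0,0,0,0]]

```text
time_s: 57.15
ee_pos: [0.3611, -0.1512, 0.2971]
eef_rot: [-2.448, 1.567, -2.483]
force: [-0.3, 0.2, -0.5]
grip_width: 0.0499
```

```bash
python3 - <<'E'
from h import *
s=camera('side');t=camera('top')
crop(s['pixels'],190,80,350,270,4,'s33.png')
crop(s['pixels'],250,160,370,280,6,'s33b.png')
crop(t['pixels'],110,110,400,260,2,'t33.png',20)
for z in (.059,.07,.081): print(z,[np.round(proj(s,dpt(x,y-.26,z)),1).tolist() for x,y in [(-.1,-.045),(.1,-.045),(-.1,.045)]])
for i in range(3): a=camera('side')['pixels']; print(np.abs(a.astype(int)-s['pixels']).max())
E
```

```text
0.059 [[279.0, 262.2], [357.1, 241.5], [266.5, 234.6]]
0.07 [[279.2, 259.2], [357.7, 238.5], [266.6, 231.5]]
0.081 [[279.3, 256.1], [358.4, 235.4], [266.6, 228.4]]
38
55
55
```

View pics/s33.png

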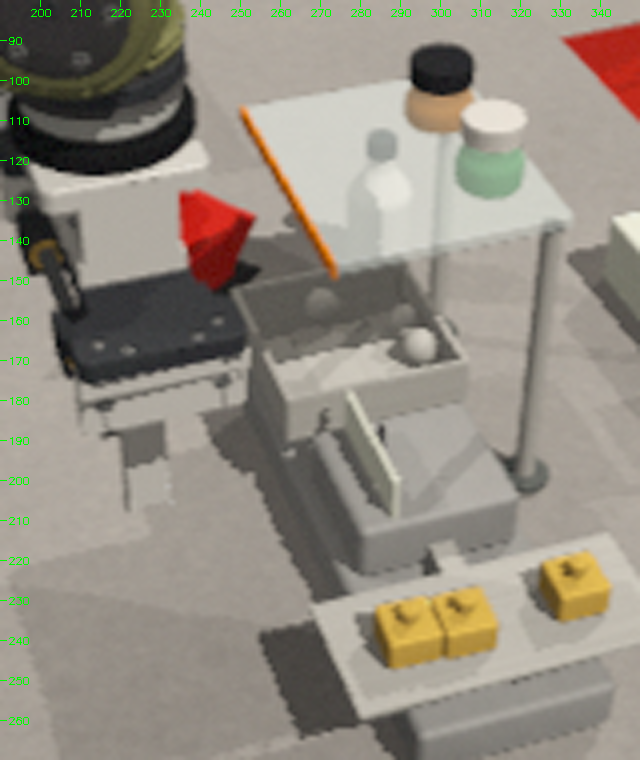

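View pics/s33b.png

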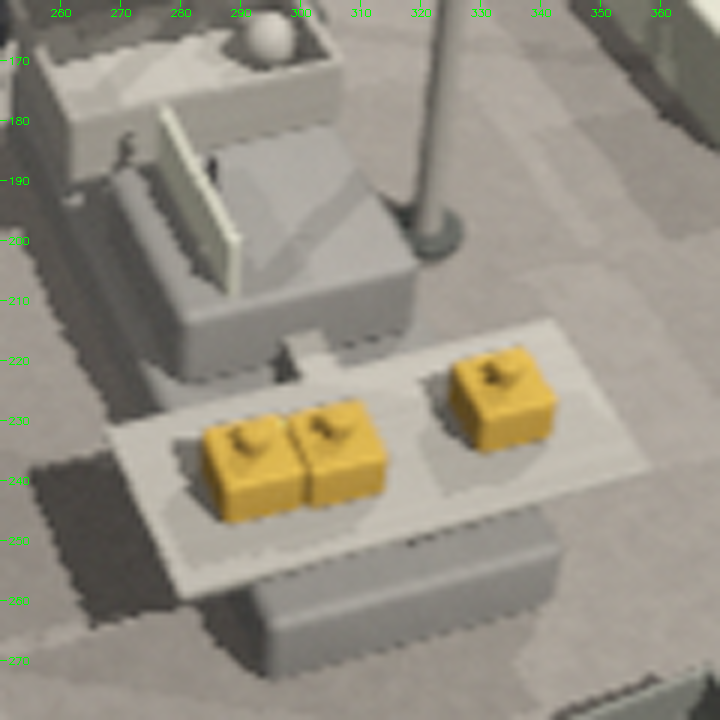

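View pics/t33.png

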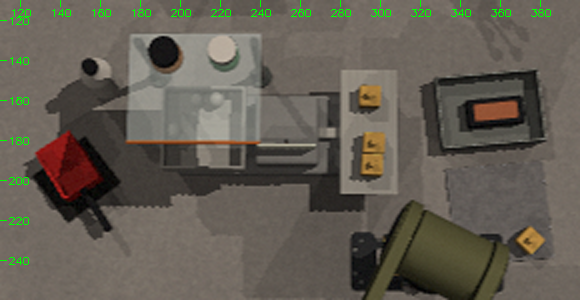

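Emit:
step_arm:
  motion:
    - [[0,0,0,0,0,0],[0,0,0,0,0,0],[0,0,0,0,0,0],[0,0,0,0,0,0],[0,0,0,0,0,0],[0,0,0,0,0,0],[0,0,0,0,0,0],[0,0,0,0,0,0]]

```text
time_s: 58.4
ee_pos: [0.3611, -0.1512, 0.2971]
eef_rot: [-2.457, 1.567, -2.491]
force: [0.0, 0.3, 0.5]
grip_width: 0.0501
```

```bash
python3 - <<'E'
from h import *
T=tool();c=camera('wrist');t=camera('top')
a=[camera('side')['pixels'].astype(int) for i in range(8)]
d=np.abs(a[0]-a[-1]).max(2); ys,xs=np.where(d>25); print(len(ys),xs.min() if len(xs) else 0,xs.max() if len(xs) else 0,ys.min() if len(xs) else 0,ys.max() if len(xs) else 0)
crop(a[-1].astype(np.uint8),250,160,370,280,6,'s34.png')
crop(t['pixels'],120,110,320,240,4,'t34.png')
cv2.imwrite('pics/w34.png',cv2.resize(c['pixels'][:,:,::-1],None,fx=1.5,fy=1.5))
E
```

```text
0 0 0 0 0
```

View pics/s34.png

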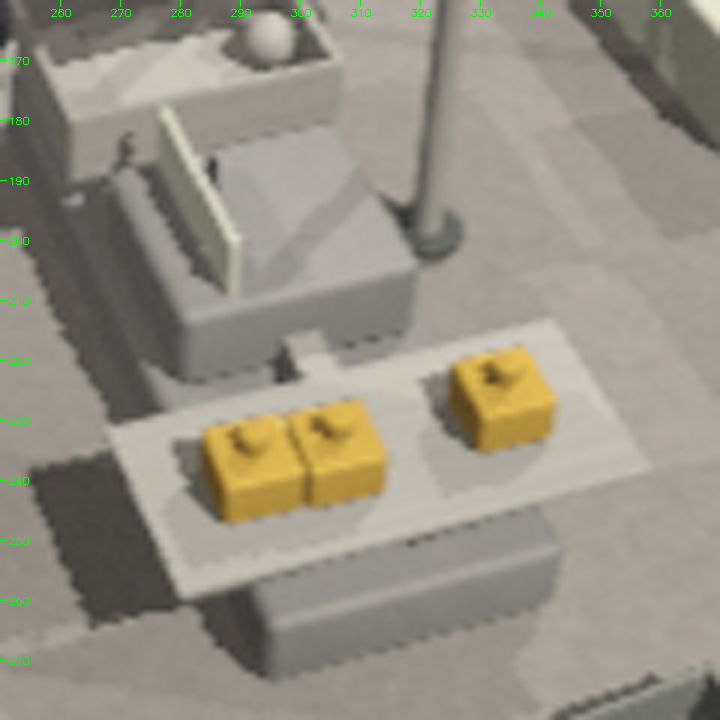

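View pics/t34.png

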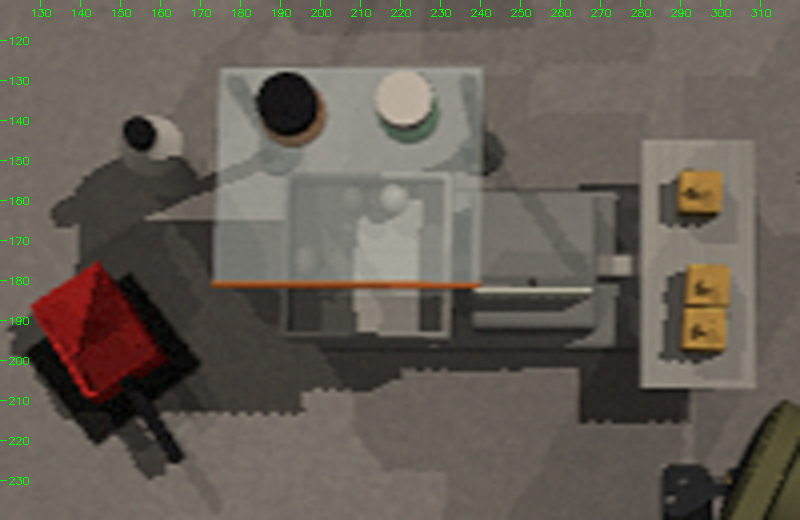

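View pics/w34.png

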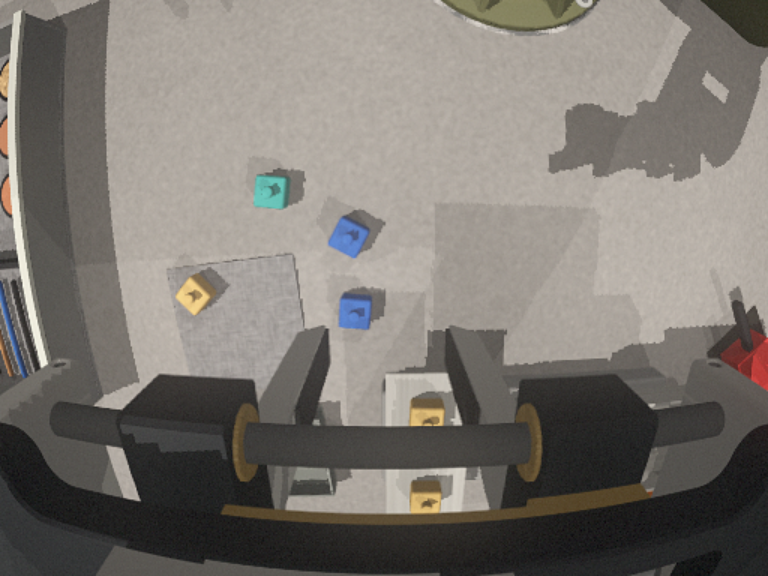

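```bash
python3 -c "
from station import ticket
print(ticket.hand_in())"
```

```text
the job is handed in; nothing more can be done
None
```

The job is handed in at about 59 s. I moved the palette into the grey tray and tipped the three balls into the dish under the shelf at about 65° of forward tilt. The empty scoop is back on its mat, and three brass weights stand on the platform.

**Last checks, all from pictures and force readings:**
- **Balls:** I counted three in the scoop, and all three are visible in the dish. The wrist force after pouring, about 1.1 N, matches an empty scoop.
- **Beam:** the platform's corners sit within about 1.3 px of their computed level positions. Side pictures over 0.4 s showed no change, so the beam is at rest. I did not read the pointer on the red mark directly.
- **Scoop:** it stands upright on the mat, with its tub centre about 6 mm from the mat's centre by my estimate.
- **Palette:** it lies flat, well inside the tray.
- **Shelf, jars and lotion:** by eye, the jars and bottle are where they started, and I saw no contact with the shelf.
- **Robot:** it is clear of everything.

**One disagreement:** the second weight moved about 2–3 cm along the platform, next to the third, around the time I placed the third. It may have been the announced disturbance. It stayed on the platform, so the balance is unaffected.

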